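Square a printing plate into the corner of the squaring board

ROBOT

A 6-joint arm with a two-finger parallel gripper is mounted at the origin on a cart in front of the work surface, level with it; the furniture and walls round the work are solid. World frame = base frame: x ahead of the robot, y to its left, z up, the work surface at z = 0. Lengths are in m, angles in rad, forces in N, time in s.
With the tool pointing down it reaches from about 0.275 to 0.825 m from the base axis. Payload 5.2 kg.
Tool frame: the origin (TCP) lies midway between the tips of the shut fingers; the grasp point (between the pads) lies 19 mm behind it; z points along the fingers, y is the line along which they close (so a half turn about z gives the same grasp; the last joint's range is limited). The gripper opens to 93 mm and grips with 3 to 60 N. Pads are 15 mm wide; open, the fingers measure 128 mm over their backs; the gripper's body (75 mm by 188 mm) begins 65 mm behind the grasp point.
Start: joints at [1.017, 0.259, 1.535, -0, 1.348, -0.203], TCP at [0.189, 0.517, 0.184] pointing down, gripper open.
Joint ranges: [-3.14, 3.14], [-0.91, 2.08], [0.19, 2.58], [-1.22, 4.36], [0.22, 2.71], [-3.12, 3.12]. Speed limits (rad/s): [2.57, 2.57, 3.14, 3.14, 3.14, 3.14].

INTERFACE

Orientations are given as [roll, pitch, yaw] about the fixed x, y, z axes, in that order (R = Rz(yaw) Ry(pitch) Rx(roll)).
In Python, from station import bot gives the robot as it stands.
- The arm moves only by the tool arm_command, never from a script. Its argument "steps" is a list of rows, each an object of numbers: "fingers": the opening, from -1 (shut) to 1 (fully open), so that 0 is half open; "dx", "dy", "dz": the shift along the tool's x, y, z scaled (see below); "turn": the turn about the tool's z scaled (see below). In form: [{"fingers": .., "dx": .., "dy": .., "dz": .., "turn": ..}, ...]. A call has 1 to 5 rows; each row shifts and turns the commanded pose from where the row before left it, along the tool's axes as they then stand; what a row does not reach is not made up. The controller multiplies each number of a shift by 0.02 m and each number of a turn by 0.1 rad. A row lasts 1/12 s, in which the tool goes at most 41.7 mm and 7.16 degrees, less where a joint would pass 70% of its speed; a pose out of reach is approached as far as the arm can. A call with a number of a shift or a turn outside -1 to 1 is refused whole. A call with a gripper value outside its range is refused whole. The fingers move at their own pace and stop on an object; "squeeze" is the grip in N (left out, the last holds). Time passes only in rows, so rows that do not move let the fingers close. It gives the time, the measured TCP pose, the force, the opening and the grip force at its end, in the units of the state.
- bot.state(): the state, without advancing time (a new reading comes with each control period).
- bot.capture(name): name is "scene" or "top" or "wrist"; returns the picture (384x512x3 uint8, red, green, blue); there is no depth.
- bot.calibration(name): a dict with "fx", "fy", "cx", "cy" (pixels), "pose" (4x4, takes a point from camera to world coordinates). Camera axes: x right, y down, z forward; pixel columns grow to the right and rows downward; lengths in m; the calibration is good to about 2 mm. A picture is of the moment at which its call begins: read the wrist's pose just before it. calibration takes no time and is no camera call; for the wrist camera it gives the pose at the moment of the call.
- bot.sign_off(): hands the job in; it is judged then, once.
The state is a dict: "t": time; "joint_positions": joint angles; "joint_velocities": joint speeds; "joint_efforts": joint torques, N m; "eef_pos": TCP position; "eef_rot": TCP orientation; "force": force on the tool from outside, world axes, zero at the start; "moment": the same for the moment, N m; "gripper_width": finger opening in m; "grasp_force": force on a finger pad.
Only numpy, scipy, OpenCV 4.12 (cv2) and the standard library are available. Lean on these libraries where they do the work, as an engineer would, in place of code of your own. Each camera call takes 0.05 s, during which the arm holds its last target. There are 200 camera calls.

TASK

Take the rubber stamp with the oblong foot and use it as a pusher: with the stamp, nudge the flat metal printing plate across its wooden squaring board until it is pressed against the bar of the long rail (it is adjustable, so feel for it), then along that rail until it is pressed against the short stop, so that it lies flush on both edges in the corner. Press it home each time with about 5 N more than it takes to slide it, never so hard that the rail or stop takes 12 N, and do not touch the plate with the gripper itself. Then stand the stamp upright on the table about where you took it from, and leave the other stamps and the ink tin undisturbed.

Things in the scene. Friction and masses are not known exactly. Their poses are not given: they have to be found in the camera images.
- board: Wooden squaring board screwed to the table, 8 mm thick; it does not move. Origin at table level (top 8 mm higher); the board reaches from -105 to +130 mm in x and -120 to +145 mm in y. x points to the long rail (away from the robot, within 18 degrees), y to the short stop (left).
- long_rail: Long rail, its clamp: two thumb nuts fixed on the board; origin and axes are the board's. They clamp a dark wooden bar along y (150 mm long, board y -31 to +119; 14 mm wide, top 22 mm above the table), square to the board. Where it is clamped is NOT measured: its inner face lies somewhere from board x = 71 to 85 mm; feel or look for it. Pushing does not shift it.
- short_stop: Short stop, its clamp: two thumb nuts fixed on the board; origin and axes are the board's. They clamp a dark wooden bar along x (76 mm long, board x -10 to +66; 14 mm wide, top 22 mm above the table), square to the board. Where it is clamped is NOT measured: its inner face lies somewhere from board y = 91 to 105 mm; feel or look for it. Pushing does not shift it.
- plate: Smooth flat steel printing plate, loose on the board, 80 (x) x 110 (y) x 10 mm, 0.2 to 1 kg (it does not show). Origin: centre of its underside. It starts 2 to 50 mm short of rail and stop, turned up to 12 degrees; its +x edge faces the rail, its +y edge the stop. The push that slides it differs each time, about 0.4 to 4 N; only what is pushed beyond that goes into the rail or stop it meets.
- stamp_2: The pusher: rubber stamp of pale wood with an oblong foot 35 (x) x 50 (y) x 22 mm high and a pale turned handle above its middle, 74 mm high overall, 0.06 kg. The handle is 26 to 28 mm thick from 40 to 74 mm above the underside, with a 22 mm neck below (22 to 40 mm). Origin: centre of the underside. It stands upright on the table to the right of the board. Its flat sides are the pushing faces.
- stamp_1: Bystander: rubber stamp with a square foot 40 x 40 mm and a dark handle, 74 mm high; origin at the centre of its underside.
- stamp_3: Bystander: another rubber stamp with a square foot 40 x 40 mm and a dark handle, 74 mm high; origin at the centre of its underside. The three stamps stand in any order, at least 80 mm apart between centres.
- ink_tin: Bystander: round tin 62 mm across, 20 mm high, on the table behind the stamps; origin at the centre of its underside.
Mind the look-alikes: they are no part of the job. What is shaped like the stamp_2 but orange is not meant.

How it is judged:
By the outcome, as a careful person would: the job done as asked, in the order asked, and still so for the second after the job is handed in, with the robot touching nothing.
It also fails if it takes over 72 s, if anything falls off the work surface, if the arm or the gripper's body presses on something with over 40 N, if the wrist force passes 120 N, or if a joint passes its speed limit or range.

## Working session

There is one attempt and no reset: what is moved stays moved. The work goes in short steps, Python scripts to look and compute and a tool call to move; the robot and the scene stay as the last step left them, time stands still between calls to the robot, and variables do not carry over. Pictures are saved under pics/ and viewed, at most 10 in all, crops included, and the job is handed in when it is done.

Besides the shell and the picture viewer there is one more tool, called after "Emit:" in YAML: its name, and indented under it one key for each argument. arm_command: Moves the arm, as the interface text tells. Its arguments: {"type":"object","properties":{"steps":{"type":"array"},"squeeze":{"type":"number"}},"required":["steps"]}

```bash
mkdir -p pics; ls; python3 - <<'E'
from station import bot
import cv2
for n in("top","scene"):
    im=bot.capture(n); cv2.imwrite(f"pics/{n}0.png",cv2.resize(im[:,:,::-1],(800,600),interpolation=cv2.INTER_CUBIC))
    c=bot.calibration(n);print(c)
print(bot.state())
E
```

```text
pics
{'fx': 391.68891053386704, 'fy': 391.68891053386704, 'cx': 258.7938084320491, 'cy': 188.01669244241282, 'pose': array([[-0.01249382, -0.99301235,  0.11734726,  0.43305583],
       [-0.99968324,  0.01496871,  0.02023272, -0.18418094],
       [-0.02184787, -0.1170573 , -0.99288482,  1.08271233],
       [ 0.        ,  0.        ,  0.        ,  1.        ]])}
{'fx': 405.09696207526804, 'fy': 405.09696207526804, 'cx': 257.6103324399688, 'cy': 194.81281122932936, 'pose': array([[ 0.76871534, -0.26789587,  0.58078268, -0.01974548],
       [-0.63958738, -0.31889951,  0.69945055, -0.88470152],
       [-0.0021686 , -0.90913965, -0.41648577,  0.45726772],
       [ 0.        ,  0.        ,  0.        ,  1.        ]])}
{'t': 0.1, 'joint_positions': array([ 1.01720699e+00,  2.59268884e-01,  1.53596756e+00, -3.19652526e-05,
        1.34800211e+00, -2.02780732e-01]), 'joint_velocities': array([ 0.00142214, -0.00087412, -0.00407863,  0.00089454, -0.00075585,
        0.00181022]), 'joint_efforts': array([ 1.32490975e-03, -4.38211906e+01, -2.84647822e+01,  7.21051265e-02,
        3.61064204e-02, -5.52738527e-05]), 'eef_pos': array([0.18869625, 0.51603191, 0.183004  ]), 'eef_rot': array([-3.13997421e+00, -3.00947665e-04,  2.79079089e+00]), 'force': array([ 0.50955512,  0.3754424 , -0.67773812]), 'moment': array([-0.02661803, -0.00327309, -0.01125312]), 'grasp_force': 0.0, 'gripper_width': 0.09317666918262572}
```

View pics/top0.png

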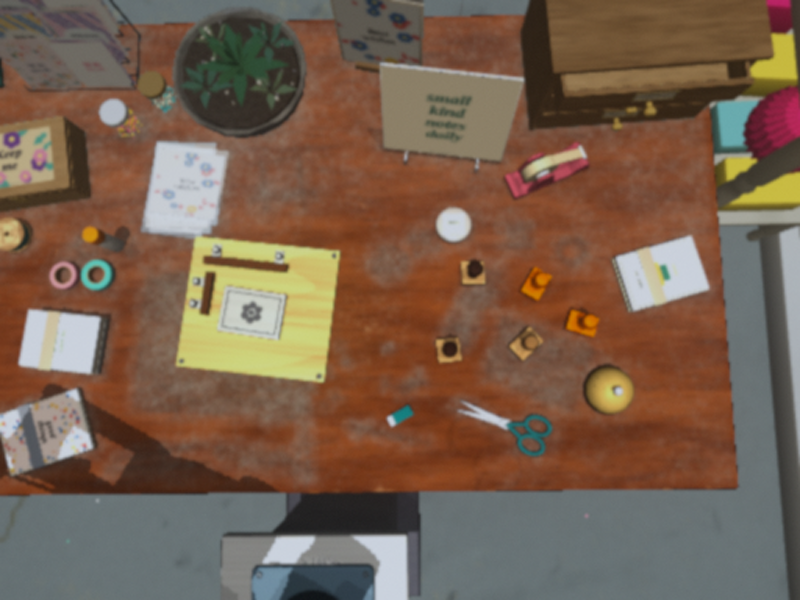

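View pics/scene0.png

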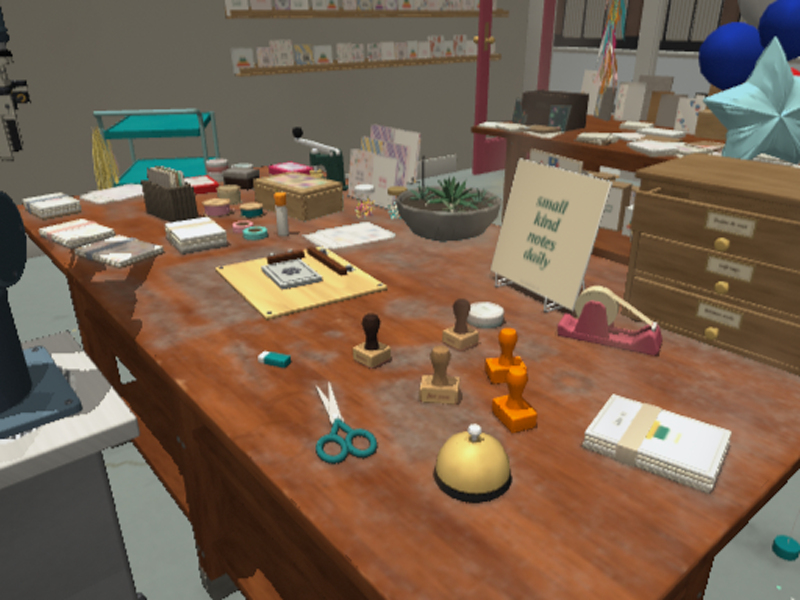

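Top view (800x600): board about (177..340, 237..380), with rail bar at (245,264), stop bar at (207,293) and plate at (252,313). The pale stamp is at (526,343), the dark stamps at (473,270) and (449,348), and the orange decoys at (536,283) and (583,321).

```bash
python3 - <<'E'
import cv2
im=cv2.imread("pics/top0.png")
from station import bot
im=bot.capture("top")[:,:,::-1]; cv2.imwrite("pics/top_raw.png",im)
cv2.imwrite("pics/cb.png",cv2.resize(im[148:248,108:224],None,fx=6,fy=6,interpolation=cv2.INTER_CUBIC))
cv2.imwrite("pics/cs.png",cv2.resize(im[160:240,275:389],None,fx=7,fy=7,interpolation=cv2.INTER_CUBIC))
E
```

```text
(no output)
```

View pics/cb.png

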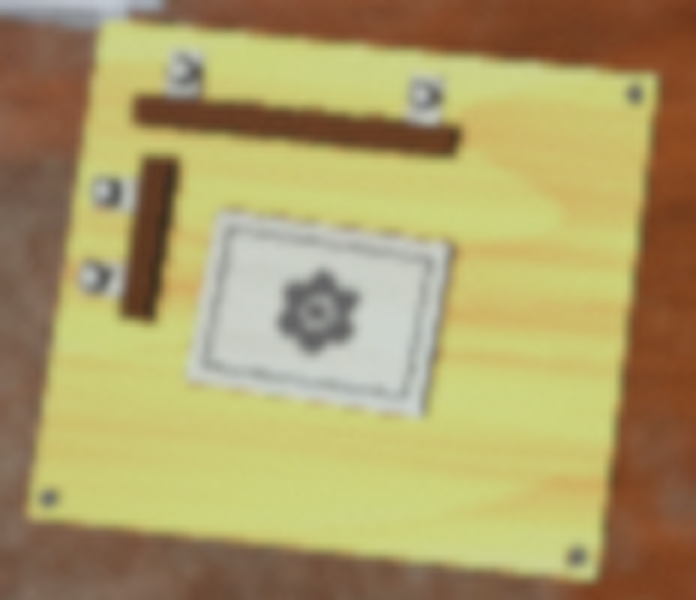

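View pics/cs.png

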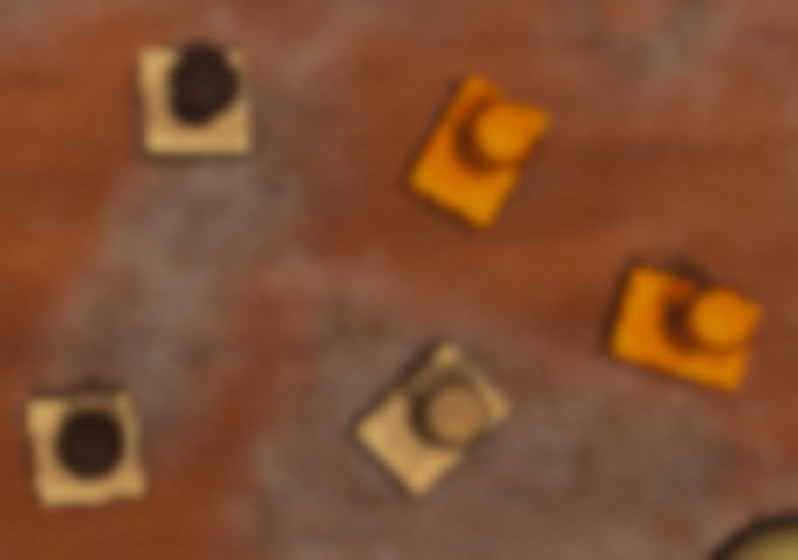

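Board crop: the corners, plate corners and bars are sharp. The plate is at (220,212),(452,242),(426,416),(190,382), the rail's inner edge runs (133,124)-(457,157) and the stop's inner edge (180,157)-(156,320). Stamp crop: the pale foot has corners (447,343),(510,408),(418,494),(354,430), with its handle top at (457,410).

```bash
cat > h.py <<'E'
from station import bot
import numpy as np
def ray(n,uv,z,c=None):
    c=c or bot.calibration(n);P=c['pose'];uv=np.atleast_2d(uv).astype(float)
    d=np.c_[(uv[:,0]-c['cx'])/c['fx'],(uv[:,1]-c['cy'])/c['fy'],np.ones(len(uv))]@P[:3,:3].T
    return (P[:3,3]+d*((z-P[2,3])/d[:,2])[:,None])[:,:2]
def fit(model,pts):
    m=model.mean(0);p=pts.mean(0);U,_,V=np.linalg.svd((model-m).T@(pts-p));R=V.T@np.diag([1,np.linalg.det(V.T@U.T)])@U.T
    t=p-R@m;return t,np.arctan2(R[1,0],R[0,0]),np.linalg.norm(pts-(model@R.T+t),axis=1)
def px(c,s,off): return (np.array(c)+.5)/s-.5+np.array(off)
E
python3 - <<'E'
from h import *
np.set_printoptions(precision=4,suppress=True)
B=lambda c:px(c,6,(108,148)); S=lambda c:px(c,7,(275,160))
t,a,r=fit(np.array([[.130,.145],[.130,-.120],[-.105,-.120],[-.105,.145]]),ray("top",B([(100,22),(657,72),(600,578),(28,518)]),.008))
print("board",t,np.degrees(a),r)
R=np.array([[np.cos(a),-np.sin(a)],[np.sin(a),np.cos(a)]])
tb=lambda p:(p-t)@R*1000
pl=ray("top",B([(220,212),(452,242),(426,416),(190,382)]),.018)
tp,ap,rp=fit(np.array([[.04,.055],[.04,-.055],[-.04,-.055],[-.04,.055]]),pl)
print("plate",tp,np.degrees(ap),rp,"in board",tb(tp),np.degrees(ap-a),tb(pl))
for z in(.008,.022):
  print(z,"rail",tb(ray("top",B([(133,124),(457,157)]),z)),"stop",tb(ray("top",B([(180,157),(156,320)]),z)))
for z in (.022,.011,0):
  f=ray("top",S([(447,343),(510,408),(418,494),(354,430)]),z)
  print(z,fit(np.array([[.0175,.025],[.0175,-.025],[-.0175,-.025],[-.0175,.025]])[[0,3,2,1]] ,f),f.mean(0),np.linalg.norm(f-np.roll(f,1,0),axis=1), "45?",np.degrees(np.arctan2(*(f[1]-f[2])[::-1])))
print("handle",ray("top",S([(457,410)]),.072))
print("dark",ray("top",S([(203,85),(90,443)]),.072), "orange",ray("top",S([(500,135),(720,318)]),.072))
E
```

```text
board [0.5261 0.0865] -6.417298855931411 [0.0016 0.0006 0.0005 0.0012]
plate [0.5307 0.1056] -8.485034283557827 [0.0008 0.0009 0.0002 0.0007] in board [ 2.408  19.5455] -2.0677354276264155 [[ 43.8889  72.3984]
 [ 40.4669 -35.9864]
 [-39.7251 -33.889 ]
 [-34.9984  75.6589]]
0.008 rail [[ 82.0193 121.9265]
 [ 81.1325 -31.1716]] stop [[68.6953 97.8224]
 [-7.8928 98.6065]]
0.022 rail [[ 80.1401 116.6993]
 [ 79.2649 -34.4044]] stop [[66.9897 92.9092]
 [-8.6007 93.6831]]
0.022 (array([ 0.4703, -0.3701]), np.float64(-2.4344705804060824), array([0.0352, 0.0341, 0.0352, 0.0341])) [ 0.4703 -0.3701] [0.0494 0.0343 0.0487 0.0342] 45? -48.296605059922925
0.011 (array([ 0.4707, -0.372 ]), np.float64(-2.434470580406084), array([0.0354, 0.0343, 0.0353, 0.0342])) [ 0.4707 -0.372 ] [0.0499 0.0347 0.0492 0.0346] 45? -48.296605059923
0 (array([ 0.4711, -0.374 ]), np.float64(-2.434470580406085), array([0.0356, 0.0345, 0.0355, 0.0344])) [ 0.4711 -0.374 ] [0.0504 0.0351 0.0497 0.035 ] 45? -48.29660505992299
handle [[ 0.4716 -0.3705]]
dark [[ 0.5935 -0.2808]
 [ 0.4613 -0.236 ]] orange [[ 0.573  -0.3901]
 [ 0.504  -0.4678]]
```

Emit:
arm_command:
  steps:
    - {"turn":0.98,"fingers":0.4}
    - {"turn":0.98,"fingers":0.4}
    - {"turn":0.98,"fingers":0.4}
    - {"turn":0.98,"fingers":0.4}
    - {"turn":0.98,"fingers":0.4}

```text
schema error: expected keys fingers, dx, dy, dz, turn
```

Emit:
arm_command:
  steps:
    - {"dx":-1,"dy":-0.446}
    - {"dx":-1,"dy":-0.446}
    - {"dx":-1,"dy":-0.446}
    - {"dx":-1,"dy":-0.446}
    - {"dx":-1,"dy":-0.446}

```text
schema error: expected keys fingers, dx, dy, dz, turn
```

Emit:
arm_command:
  steps:
    - {"fingers":0.4,"dx":0,"dy":0,"dz":0,"turn":0.98}
    - {"fingers":0.4,"dx":0,"dy":0,"dz":0,"turn":0.98}
    - {"fingers":0.4,"dx":0,"dy":0,"dz":0,"turn":0.98}
    - {"fingers":0.4,"dx":0,"dy":0,"dz":0,"turn":0.98}
    - {"fingers":0.4,"dx":0,"dy":0,"dz":0,"turn":0.98}

```text
t: 0.57
eef_pos: [0.1889, 0.5163, 0.1834]
eef_rot: [-3.141, 0.0, 2.296]
force: [0.5, -0.3, 0.0]
gripper_width: 0.0666
grasp_force: 0.0
```

Emit:
arm_command:
  steps:
    - {"fingers":0.4,"dx":-1,"dy":-0.45,"dz":0,"turn":0}
    - {"fingers":0.4,"dx":-1,"dy":-0.45,"dz":0,"turn":0}
    - {"fingers":0.4,"dx":-1,"dy":-0.45,"dz":0,"turn":0}
    - {"fingers":0.4,"dx":-1,"dy":-0.45,"dz":0,"turn":0}
    - {"fingers":0.4,"dx":-1,"dy":-0.45,"dz":0,"turn":0}

```text
t: 0.98
eef_pos: [0.222, 0.4109, 0.1834]
eef_rot: [-3.141, 0.0, 2.301]
force: [0.7, 0.3, -0.1]
gripper_width: 0.0648
grasp_force: 0.0
```

Emit:
arm_command:
  steps:
    - {"fingers":0.4,"dx":-1,"dy":-0.45,"dz":0,"turn":0}
    - {"fingers":0.4,"dx":-1,"dy":-0.45,"dz":0,"turn":0}
    - {"fingers":0.4,"dx":-1,"dy":-0.45,"dz":0,"turn":0}
    - {"fingers":0.4,"dx":-1,"dy":-0.45,"dz":0,"turn":0}
    - {"fingers":0.4,"dx":-1,"dy":-0.45,"dz":0,"turn":0}

```text
t: 1.4
eef_pos: [0.2552, 0.3063, 0.1836]
eef_rot: [-3.141, 0.0, 2.301]
force: [0.6, 0.1, -0.0]
gripper_width: 0.065
grasp_force: 0.0
```

Emit:
arm_command:
  steps:
    - {"fingers":0.4,"dx":-1,"dy":-0.45,"dz":0,"turn":0}
    - {"fingers":0.4,"dx":-1,"dy":-0.45,"dz":0,"turn":0}
    - {"fingers":0.4,"dx":-1,"dy":-0.45,"dz":0,"turn":0}
    - {"fingers":0.4,"dx":-1,"dy":-0.45,"dz":0,"turn":0}
    - {"fingers":0.4,"dx":-1,"dy":-0.45,"dz":0,"turn":0}

```text
t: 1.82
eef_pos: [0.2884, 0.2019, 0.1837]
eef_rot: [-3.141, 0.0, 2.301]
force: [1.0, -0.0, 0.3]
gripper_width: 0.0651
grasp_force: 0.0
```

Emit:
arm_command:
  steps:
    - {"fingers":0.4,"dx":-1,"dy":-0.45,"dz":0,"turn":0}
    - {"fingers":0.4,"dx":-1,"dy":-0.45,"dz":0,"turn":0}
    - {"fingers":0.4,"dx":-1,"dy":-0.45,"dz":0,"turn":0}
    - {"fingers":0.4,"dx":-1,"dy":-0.45,"dz":0,"turn":0}
    - {"fingers":0.4,"dx":-1,"dy":-0.45,"dz":0,"turn":0}

```text
t: 2.23
eef_pos: [0.3215, 0.0974, 0.1837]
eef_rot: [3.142, -0.0, 2.301]
force: [-0.7, -0.2, -0.7]
gripper_width: 0.0649
grasp_force: 0.0
```

Emit:
arm_command:
  steps:
    - {"fingers":0.4,"dx":-1,"dy":-0.45,"dz":0,"turn":0}
    - {"fingers":0.4,"dx":-1,"dy":-0.45,"dz":0,"turn":0}
    - {"fingers":0.4,"dx":-1,"dy":-0.45,"dz":0,"turn":0}
    - {"fingers":0.4,"dx":-1,"dy":-0.45,"dz":0,"turn":0}
    - {"fingers":0.4,"dx":-1,"dy":-0.45,"dz":0,"turn":0}

```text
t: 2.65
eef_pos: [0.3547, -0.0072, 0.1837]
eef_rot: [3.142, -0.0, 2.301]
force: [0.2, -0.3, -1.1]
gripper_width: 0.0653
grasp_force: 0.0
```

Emit:
arm_command:
  steps:
    - {"fingers":0.4,"dx":-1,"dy":-0.45,"dz":0,"turn":0}
    - {"fingers":0.4,"dx":-1,"dy":-0.45,"dz":0,"turn":0}
    - {"fingers":0.4,"dx":-1,"dy":-0.45,"dz":0,"turn":0}
    - {"fingers":0.4,"dx":-1,"dy":-0.45,"dz":0,"turn":0}
    - {"fingers":0.4,"dx":-1,"dy":-0.45,"dz":0,"turn":0}

```text
t: 3.07
eef_pos: [0.3879, -0.1117, 0.1836]
eef_rot: [-3.142, -0.0, 2.301]
force: [0.6, 0.3, -0.5]
gripper_width: 0.0649
grasp_force: 0.0
```

Emit:
arm_command:
  steps:
    - {"fingers":0.4,"dx":-1,"dy":-0.45,"dz":0,"turn":0}
    - {"fingers":0.4,"dx":-1,"dy":-0.45,"dz":0,"turn":0}
    - {"fingers":0.4,"dx":-1,"dy":-0.45,"dz":0,"turn":0}
    - {"fingers":0.4,"dx":-1,"dy":-0.45,"dz":0,"turn":0}
    - {"fingers":0.4,"dx":-1,"dy":-0.45,"dz":0,"turn":0}

```text
t: 3.48
eef_pos: [0.4211, -0.2161, 0.1835]
eef_rot: [-3.142, -0.001, 2.301]
force: [-0.3, -0.8, 0.3]
gripper_width: 0.0654
grasp_force: 0.0
```

Emit:
arm_command:
  steps:
    - {"fingers":0.4,"dx":-1,"dy":-0.45,"dz":0,"turn":0}
    - {"fingers":0.4,"dx":-1,"dy":-0.45,"dz":0,"turn":0}
    - {"fingers":0.4,"dx":-0.5,"dy":-0.2,"dz":0,"turn":0}
    - {"fingers":0.4,"dx":0,"dy":0,"dz":0,"turn":0}

```text
t: 3.82
eef_pos: [0.4383, -0.2688, 0.1832]
eef_rot: [-3.141, -0.0, 2.299]
force: [-0.1, -0.9, 0.2]
gripper_width: 0.0648
grasp_force: 0.0
```

```bash
python3 - <<'E'
from h import *
import cv2
c=bot.calibration("wrist");im=bot.capture("wrist");cv2.imwrite("pics/w1.png",im[:,:,::-1]);print(c,bot.state()['eef_pos'])
E
```

```text
{'fx': 265.5379378758318, 'fy': 265.5379378758318, 'cx': 259.9178255153753, 'cy': 189.9808561422824, 'pose': array([[ 7.46525398e-01,  6.43671544e-01,  1.68483752e-01,
         3.90485295e-01],
       [ 6.65356627e-01, -7.21956586e-01, -1.89945380e-01,
        -2.15435734e-01],
       [-6.24481399e-04,  2.53900831e-01, -9.67230054e-01,
         3.83782708e-01],
       [ 0.00000000e+00,  0.00000000e+00,  0.00000000e+00,
         1.00000000e+00]])} [ 0.43781251 -0.26725132  0.1831811 ]
```

View pics/w1.png

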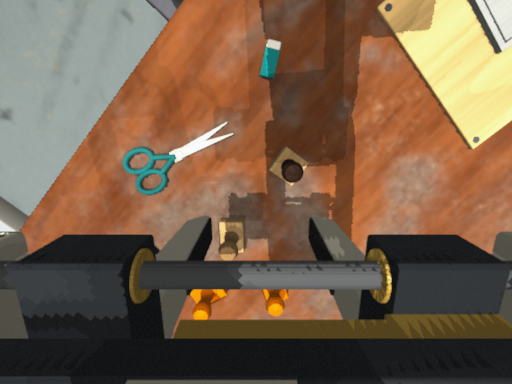

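The wrist view shows the pale stamp at (231,238), square to the tool, with its handle top near (229,248). The dark stamp is at (291,168) and the orange decoys lie below at (205,300) and (276,300).

```bash
python3 - <<'E'
from h import *
c=bot.calibration("wrist")
print("handle",ray("wrist",[(229,249)],.070,c),"foot top far corners z22",ray("wrist",[(219.5,221),(243.5,221)],.022,c),bot.state()['eef_pos'])
E
```

```text
handle [[ 0.4673206  -0.36104142]] foot top far corners z22 [[ 0.44010417 -0.35852802]
 [ 0.46611891 -0.33531068]] [ 0.43781251 -0.26725132  0.1831811 ]
```

Emit:
arm_command:
  steps:
    - {"fingers":0.4,"dx":-0.97,"dy":-0.43,"dz":0,"turn":0}
    - {"fingers":0.4,"dx":-0.97,"dy":-0.43,"dz":0,"turn":0}
    - {"fingers":0.4,"dx":-0.97,"dy":-0.43,"dz":0,"turn":0}
    - {"fingers":0.4,"dx":-0.97,"dy":-0.43,"dz":0,"turn":0}
    - {"fingers":0.4,"dx":-0.97,"dy":-0.43,"dz":0,"turn":0}

```text
t: 4.28
eef_pos: [0.4708, -0.367, 0.184]
eef_rot: [3.141, -0.001, 2.302]
force: [-0.5, 0.1, -0.2]
gripper_width: 0.0653
grasp_force: 0.0
```

Emit:
arm_command:
  steps:
    - {"fingers":0.4,"dx":0,"dy":0,"dz":0.8,"turn":0}
    - {"fingers":0.4,"dx":0,"dy":0,"dz":1,"turn":0}
    - {"fingers":0.4,"dx":0,"dy":0,"dz":1,"turn":0}
    - {"fingers":0.4,"dx":0,"dy":0,"dz":1,"turn":0}
    - {"fingers":0.4,"dx":0,"dy":0,"dz":0,"turn":0}

```text
t: 4.7
eef_pos: [0.4685, -0.3641, 0.1038]
eef_rot: [3.141, -0.008, 2.302]
force: [-1.2, 0.5, -0.2]
gripper_width: 0.0649
grasp_force: 0.0
```

```bash
python3 - <<'E'
from h import *
import cv2
im=bot.capture("scene");cv2.imwrite("pics/s2.png",cv2.resize(im[150:300,190:390,::-1],None,fx=4,fy=4,interpolation=cv2.INTER_CUBIC));print(bot.state()['eef_pos'])
E
```

```text
[ 0.46935199 -0.36517393  0.10593866]
```

View pics/s2.png

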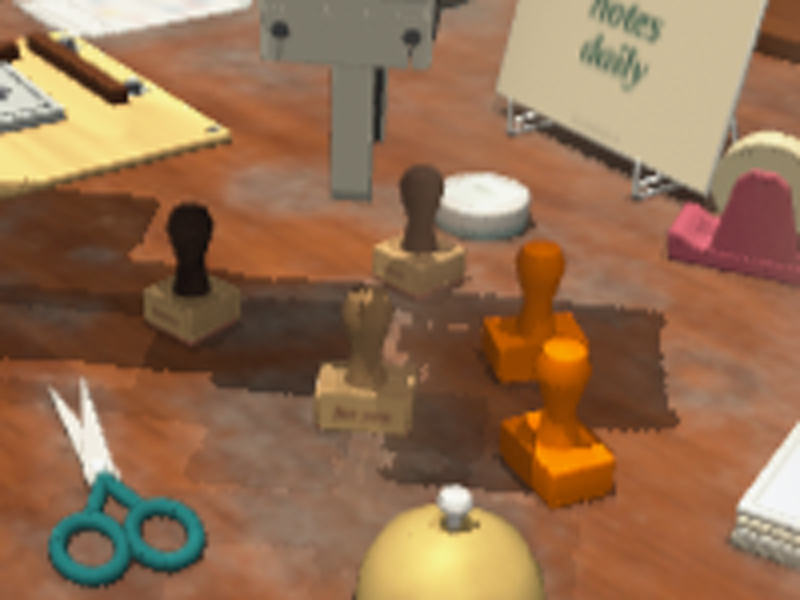

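Scene crop: the fingers hang just above the pale stamp (handle top at 367,298), clear of the neighbours.

Emit:
arm_command:
  steps:
    - {"fingers":0.4,"dx":-0.07,"dy":0,"dz":0.8,"turn":0}
    - {"fingers":0.4,"dx":0,"dy":0,"dz":0.8,"turn":0}
    - {"fingers":0.4,"dx":0,"dy":0,"dz":0.8,"turn":0}
    - {"fingers":0.4,"dx":0,"dy":0,"dz":0.8,"turn":0}
    - {"fingers":0.4,"dx":0,"dy":0,"dz":0.5,"turn":0}

```text
t: 5.17
eef_pos: [0.4719, -0.3685, 0.0341]
eef_rot: [3.141, 0.0, 2.301]
force: [-0.9, 0.1, 0.4]
gripper_width: 0.065
grasp_force: 0.0
```

Emit:
arm_command:
  steps:
    - {"fingers":0.4,"dx":0,"dy":0,"dz":0,"turn":0}
    - {"fingers":0.4,"dx":0,"dy":0,"dz":0,"turn":0}
    - {"fingers":0.4,"dx":0,"dy":0,"dz":0,"turn":0}

```text
t: 5.42
eef_pos: [0.4724, -0.3697, 0.0353]
eef_rot: [3.142, 0.002, 2.301]
force: [0.6, 0.8, 0.2]
gripper_width: 0.0649
grasp_force: 0.0
```

```bash
python3 - <<'E'
from h import *
s=bot.state();print({k:np.round(s[k],4) for k in('eef_pos','eef_rot','force','moment')})
E
```

```text
{'eef_pos': array([ 0.4724, -0.3697,  0.0353]), 'eef_rot': array([3.1416e+00, 2.2000e-03, 2.3010e+00]), 'force': array([0.6118, 0.7753, 0.1791]), 'moment': array([-0.0327,  0.0065,  0.0044])}
```

Emit:
arm_command:
  steps:
    - {"fingers":-1,"dx":0,"dy":0,"dz":0.1,"turn":0}
    - {"fingers":-1,"dx":0,"dy":0,"dz":0,"turn":0}
    - {"fingers":-1,"dx":0,"dy":0,"dz":0,"turn":0}
    - {"fingers":-1,"dx":0,"dy":0,"dz":0,"turn":0}
    - {"fingers":-1,"dx":0,"dy":0,"dz":0,"turn":0}
  squeeze: 50

```text
t: 5.83
eef_pos: [0.4716, -0.3692, 0.032]
eef_rot: [-3.142, 0.0, 2.301]
force: [1.0, 0.1, -0.4]
gripper_width: 0.0364
grasp_force: 0.0
```

Emit:
arm_command:
  steps:
    - {"fingers":-1,"dx":0,"dy":0,"dz":0,"turn":0}
    - {"fingers":-1,"dx":0,"dy":0,"dz":0,"turn":0}
    - {"fingers":-1,"dx":0,"dy":0,"dz":0,"turn":0}
    - {"fingers":-1,"dx":0,"dy":0,"dz":0,"turn":0}

```text
t: 6.17
eef_pos: [0.4715, -0.369, 0.0316]
eef_rot: [3.142, -0.0, 2.301]
force: [-0.6, 0.0, -0.3]
gripper_width: 0.0188
grasp_force: 45.5
```

```bash
python3 - <<'E'
from h import *
import cv2
print(ray("scene",[(190+366/4,150+298/4)],.072),ray("scene",[(190+372/4,150+360/4)],.022), bot.state()['eef_pos'],bot.state()['gripper_width'])
im=bot.capture("scene");cv2.imwrite("pics/s3.png",cv2.resize(im[180:280,225:345,::-1],None,fx=6,fy=6,interpolation=cv2.INTER_CUBIC))
E
```

```text
[[ 0.46378002 -0.37576039]] [[ 0.48361991 -0.36057194]] [ 0.47150145 -0.36900911  0.03162953] 0.01878405951028958
```

View pics/s3.png

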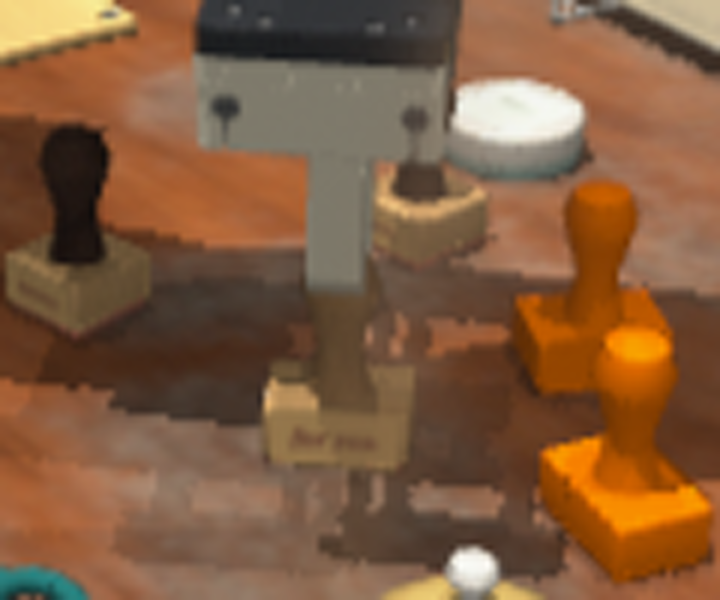

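```bash
python3 - <<'E'
from h import *
c=bot.calibration("scene");M=np.linalg.inv(c['pose'])
def pr(p):
    q=M@np.r_[p,1];return np.array([c['cx']+c['fx']*q[0]/q[2],c['cy']+c['fy']*q[1]/q[2]])
s3=lambda p:(pr(p)-[225,180])*6
ty=np.array([.7466,.665,0]);tcp=np.array([.4715,-.369,.0316]);st=np.array([.4705,-.369,0])
print("near finger tip now",s3(tcp-ty*.02),s3(tcp-ty*.01))
print("s2 tip",(pr([.4694,-.3652,.1059]-ty*.035)-[190,150])*4)
for z in(0,.022,.04,.074):print(z,s3(st+[0,0,z]))
s=bot.state();print(s)
E
```

```text
near finger tip now [333.72053655 388.19609987] [336.63217486 372.59268175]
s2 tip [353.99283568 258.22891681]
0 [335.27973222 437.60669701]
0.022 [336.68687999 382.66775061]
0.04 [337.86159528 336.80361171]
0.074 [340.14019375 247.8408163 ]
{'t': 6.2167, 'joint_positions': array([-8.50176041e-01,  4.81267435e-01,  1.60401291e+00,  6.66644617e-06,
        1.05655261e+00, -1.58015576e+00]), 'joint_velocities': array([ 0.00034104, -0.0008353 ,  0.00045232,  0.0011532 , -0.00011561,
        0.00081884]), 'joint_efforts': array([-8.05606891e-03, -5.21362817e+01, -2.42995673e+01, -1.56006863e-02,
        7.72816851e-02,  1.64168223e-04]), 'eef_pos': array([ 0.47152669, -0.3690246 ,  0.03165372]), 'eef_rot': array([ 3.14158460e+00, -2.40238187e-04,  2.30077276e+00]), 'force': array([ 0.28585524, -0.35940098, -0.24572606]), 'moment': array([-0.04078549, -0.02248805,  0.00033642]), 'grasp_force': 45.481393100344576, 'gripper_width': 0.018467359199045713}
```

The finger lines up with the handle (x 307–372 against the neck at 315–372), but the 18 mm reading is narrower than the handle. I'll lift a little and check numerically that the stamp follows.

Emit:
arm_command:
  steps:
    - {"fingers":-1,"dx":0,"dy":0,"dz":-0.5,"turn":0}
    - {"fingers":-1,"dx":0,"dy":0,"dz":-0.5,"turn":0}
    - {"fingers":-1,"dx":0,"dy":0,"dz":-0.5,"turn":0}
    - {"fingers":-1,"dx":0,"dy":0,"dz":-0.5,"turn":0}
    - {"fingers":-1,"dx":0,"dy":0,"dz":0,"turn":0}

```text
t: 6.63
eef_pos: [0.473, -0.3706, 0.0751]
eef_rot: [-3.142, 0.005, 2.301]
force: [0.7, -0.8, -0.8]
gripper_width: 0.0183
grasp_force: 45.5
```

```bash
python3 - <<'E'
from h import *
import cv2
c=bot.calibration("scene");M=np.linalg.inv(c['pose'])
def pr(p):
    q=M@np.r_[p,1];return np.array([c['cx']+c['fx']*q[0]/q[2],c['cy']+c['fy']*q[1]/q[2]])
s=bot.state();print(s['eef_pos'],s['gripper_width'],s['grasp_force'])
old=cv2.resize(cv2.imread("pics/s3.png"),(120,100),interpolation=cv2.INTER_AREA)
im=bot.capture("scene")[:,:,::-1].copy();cv2.imwrite("pics/raw4.png",im)
T=old[60:78,43:69]
for nm,I in(("all",im[130:280,200:345]),):
    r=cv2.matchTemplate(I,T,cv2.TM_CCOEFF_NORMED);_,m,_,l=cv2.minMaxLoc(r);print(m,"moved px",l[0]+200-225-43,l[1]+130-180-60)
a=np.array([.4705,-.369,.011]);print("expected",pr(a+[0,0,s['eef_pos'][2]-.0316])-pr(a))
E
```

```text
[ 0.4730209  -0.37062482  0.07513668] 0.018324897637476956 45.48213707021205
0.8332746624946594 moved px 1 -19
expected [  0.47444469 -18.5236348 ]
```

Emit:
arm_command:
  steps:
    - {"fingers":-1,"dx":0,"dy":0,"dz":-1,"turn":0.93}
    - {"fingers":-1,"dx":0,"dy":0,"dz":-1,"turn":0.93}
    - {"fingers":-1,"dx":0,"dy":0,"dz":-1,"turn":0.93}
    - {"fingers":-1,"dx":0,"dy":0,"dz":-0.2,"turn":0.93}
    - {"fingers":-1,"dx":0,"dy":0,"dz":0,"turn":0.93}

```text
t: 7.1
eef_pos: [0.4724, -0.37, 0.1378]
eef_rot: [3.14, 0.003, 1.831]
force: [-0.5, 0.2, 0.0]
gripper_width: 0.0184
grasp_force: 45.5
```

Emit:
arm_command:
  steps:
    - {"fingers":-1,"dx":0,"dy":0,"dz":0,"turn":0.94}
    - {"fingers":-1,"dx":0,"dy":0,"dz":0,"turn":0.94}
    - {"fingers":-1,"dx":0,"dy":0,"dz":0,"turn":0.94}
    - {"fingers":-1,"dx":0,"dy":0,"dz":0,"turn":0.94}

```text
t: 7.43
eef_pos: [0.4713, -0.3688, 0.1354]
eef_rot: [-3.141, -0.0, 1.455]
force: [0.2, -0.4, 0.0]
gripper_width: 0.0187
grasp_force: 45.5
```

Emit:
arm_command:
  steps:
    - {"fingers":-1,"dx":0.8,"dy":-0.15,"dz":0,"turn":0}
    - {"fingers":-1,"dx":0.8,"dy":-0.15,"dz":0,"turn":0}
    - {"fingers":-1,"dx":0.8,"dy":-0.15,"dz":0,"turn":0}
    - {"fingers":-1,"dx":0.8,"dy":-0.15,"dz":0,"turn":0}
    - {"fingers":-1,"dx":0.8,"dy":-0.15,"dz":0,"turn":0}

```text
t: 7.85
eef_pos: [0.4652, -0.2868, 0.1355]
eef_rot: [-3.141, -0.0, 1.46]
force: [-0.4, -0.2, -0.1]
gripper_width: 0.0186
grasp_force: 45.5
```

Emit:
arm_command:
  steps:
    - {"fingers":-1,"dx":1,"dy":-0.15,"dz":0,"turn":0}
    - {"fingers":-1,"dx":1,"dy":-0.15,"dz":0,"turn":0}
    - {"fingers":-1,"dx":1,"dy":-0.15,"dz":0,"turn":0}
    - {"fingers":-1,"dx":1,"dy":-0.15,"dz":0,"turn":0}
    - {"fingers":-1,"dx":1,"dy":-0.15,"dz":0,"turn":0}

```text
t: 8.27
eef_pos: [0.4614, -0.1853, 0.1357]
eef_rot: [3.142, -0.0, 1.46]
force: [0.7, -0.3, -1.0]
gripper_width: 0.0186
grasp_force: 45.5
```

Emit:
arm_command:
  steps:
    - {"fingers":-1,"dx":1,"dy":-0.15,"dz":0,"turn":0}
    - {"fingers":-1,"dx":1,"dy":-0.15,"dz":0,"turn":0}
    - {"fingers":-1,"dx":1,"dy":-0.15,"dz":0,"turn":0}
    - {"fingers":-1,"dx":1,"dy":-0.15,"dz":0,"turn":0}
    - {"fingers":-1,"dx":1,"dy":-0.15,"dz":0,"turn":0}

```text
t: 8.68
eef_pos: [0.4574, -0.0843, 0.1358]
eef_rot: [3.141, 0.0, 1.46]
force: [-0.0, -0.2, -0.2]
gripper_width: 0.0187
grasp_force: 45.5
```

Emit:
arm_command:
  steps:
    - {"fingers":-1,"dx":1,"dy":-0.15,"dz":0,"turn":0}
    - {"fingers":-1,"dx":1,"dy":-0.15,"dz":0,"turn":0}
    - {"fingers":-1,"dx":1,"dy":-0.15,"dz":0,"turn":0}
    - {"fingers":-1,"dx":1,"dy":-0.15,"dz":0,"turn":0}
    - {"fingers":-1,"dx":1,"dy":-0.15,"dz":0,"turn":0}

```text
t: 9.1
eef_pos: [0.4535, 0.0167, 0.1358]
eef_rot: [3.141, 0.0, 1.46]
force: [0.0, 1.0, -1.2]
gripper_width: 0.0184
grasp_force: 45.5
```

Emit:
arm_command:
  steps:
    - {"fingers":-1,"dx":0,"dy":0,"dz":0,"turn":0}
    - {"fingers":-1,"dx":0,"dy":0,"dz":0,"turn":0}

```text
t: 9.27
eef_pos: [0.4537, 0.0162, 0.1358]
eef_rot: [3.141, 0.0, 1.463]
force: [-0.0, -0.6, 0.4]
gripper_width: 0.0182
grasp_force: 45.5
```

Emit:
arm_command:
  steps:
    - {"fingers":-1,"dx":0.98,"dy":-0.11,"dz":0,"turn":0}
    - {"fingers":-1,"dx":0.98,"dy":-0.11,"dz":0,"turn":0}
    - {"fingers":-1,"dx":0.98,"dy":-0.11,"dz":0,"turn":0}
    - {"fingers":-1,"dx":0.98,"dy":-0.11,"dz":0,"turn":0}
    - {"fingers":-1,"dx":0.98,"dy":-0.11,"dz":0,"turn":0}

```text
t: 9.68
eef_pos: [0.4542, 0.1137, 0.1358]
eef_rot: [3.141, 0.0, 1.459]
force: [-0.1, -0.4, -0.2]
gripper_width: 0.0183
grasp_force: 45.5
```

Emit:
arm_command:
  steps:
    - {"fingers":-1,"dx":0,"dy":0,"dz":0.8,"turn":0}
    - {"fingers":-1,"dx":0,"dy":0,"dz":0.9,"turn":0}
    - {"fingers":-1,"dx":0,"dy":0,"dz":0.9,"turn":0}
    - {"fingers":-1,"dx":0,"dy":0,"dz":0.8,"turn":0}
    - {"fingers":-1,"dx":0,"dy":0,"dz":0.5,"turn":0}

```text
t: 10.1
eef_pos: [0.4533, 0.1129, 0.0562]
eef_rot: [-3.14, 0.001, 1.459]
force: [0.3, 0.3, -0.4]
gripper_width: 0.0185
grasp_force: 45.5
```

Emit:
arm_command:
  steps:
    - {"fingers":-1,"dx":0,"dy":0,"dz":0,"turn":0}
    - {"fingers":-1,"dx":0,"dy":0,"dz":0,"turn":0}
    - {"fingers":-1,"dx":0,"dy":0,"dz":0,"turn":0}

```text
t: 10.35
eef_pos: [0.4548, 0.1133, 0.0584]
eef_rot: [3.14, 0.0, 1.459]
force: [-0.6, 0.6, -0.3]
gripper_width: 0.0184
grasp_force: 45.5
```

```bash
python3 - <<'E'
from h import *
import cv2
im=bot.capture("scene");s=bot.state();print({k:np.round(s[k],4) for k in('eef_pos','eef_rot','force','moment')})
c=bot.calibration("scene");q=np.linalg.inv(c['pose'])@np.r_[s['eef_pos'],1];u=int(c['cx']+c['fx']*q[0]/q[2]);v=int(c['cy']+c['fy']*q[1]/q[2]);u0=max(u-50,0);v0=max(v-45,0);print(u,v,u0,v0)
cv2.imwrite("pics/s5.png",cv2.resize(im[v0:v0+75,u0:u0+100,::-1],None,fx=8,fy=8,interpolation=cv2.INTER_CUBIC))
E
```

```text
{'eef_pos': array([0.4549, 0.1134, 0.0586]), 'eef_rot': array([ 3.1398e+00, -1.0000e-04,  1.4593e+00]), 'force': array([-0.3055,  0.5295,  0.3422]), 'moment': array([-0.0568,  0.078 , -0.0063])}
160 165 110 120
```

View pics/s5.png

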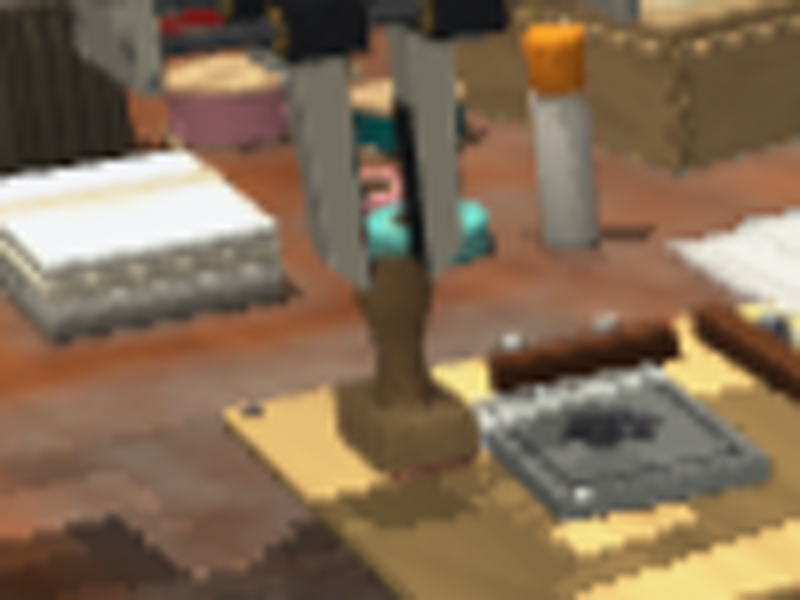

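Scene crop: the fingers hold only the top ~8 mm of the handle (tips at y≈280, handle top ≈258). That is too weak for pushing, so I'll set the stamp down here on the free board area and regrip lower.

Emit:
arm_command:
  steps:
    - {"fingers":-1,"dx":0,"dy":0,"dz":0.3,"turn":0}
    - {"fingers":-1,"dx":0,"dy":0,"dz":0.3,"turn":0}
    - {"fingers":-1,"dx":0,"dy":0,"dz":0.2,"turn":0}
    - {"fingers":-1,"dx":0,"dy":0,"dz":0.05,"turn":0}
    - {"fingers":-1,"dx":0,"dy":0,"dz":0,"turn":0}

```text
t: 10.82
eef_pos: [0.4535, 0.1139, 0.0403]
eef_rot: [-3.141, 0.0, 1.46]
force: [0.3, 0.3, -0.5]
gripper_width: 0.0183
grasp_force: 45.5
```

Emit:
arm_command:
  steps:
    - {"fingers":-1,"dx":0,"dy":0,"dz":0.03,"turn":0}
    - {"fingers":-1,"dx":0,"dy":0,"dz":0,"turn":0}
    - {"fingers":-1,"dx":0,"dy":0,"dz":0,"turn":0}

```text
t: 11.07
eef_pos: [0.4541, 0.1138, 0.0403]
eef_rot: [3.141, -0.0, 1.46]
force: [-0.0, 0.3, -0.6]
gripper_width: 0.0183
grasp_force: 45.5
```

Emit:
arm_command:
  steps:
    - {"fingers":-1,"dx":0,"dy":0,"dz":0.05,"turn":0}
    - {"fingers":-1,"dx":0,"dy":0,"dz":0,"turn":0}
    - {"fingers":-1,"dx":0,"dy":0,"dz":0,"turn":0}

```text
t: 11.32
eef_pos: [0.4544, 0.1142, 0.0397]
eef_rot: [3.141, -0.001, 1.46]
force: [-1.8, 1.7, 4.9]
gripper_width: 0.0183
grasp_force: 46.7
```

Emit:
arm_command:
  steps:
    - {"fingers":-1,"dx":0,"dy":0,"dz":0.03,"turn":0}
    - {"fingers":-1,"dx":0,"dy":0,"dz":0,"turn":0}
    - {"fingers":-1,"dx":0,"dy":0,"dz":0,"turn":0}

```text
t: 11.57
eef_pos: [0.4545, 0.1144, 0.0396]
eef_rot: [3.14, -0.001, 1.46]
force: [-1.3, 3.3, 9.3]
gripper_width: 0.0181
grasp_force: 47.6
```

Emit:
arm_command:
  steps:
    - {"fingers":-1,"dx":0,"dy":0,"dz":-0.05,"turn":0}
    - {"fingers":0.1,"dx":0,"dy":0,"dz":0,"turn":0}
    - {"fingers":0.1,"dx":0,"dy":0,"dz":0,"turn":0}
    - {"fingers":0.1,"dx":0,"dy":0,"dz":0,"turn":0}
    - {"fingers":0.1,"dx":0,"dy":0,"dz":0,"turn":0}

```text
t: 11.98
eef_pos: [0.4538, 0.1137, 0.0393]
eef_rot: [-3.141, 0.0, 1.46]
force: [-0.3, 0.3, 1.0]
gripper_width: 0.0402
grasp_force: 0.0
```

Emit:
arm_command:
  steps:
    - {"fingers":0.1,"dx":0,"dy":0,"dz":0.2,"turn":0}
    - {"fingers":0.1,"dx":0,"dy":0,"dz":0.2,"turn":0}
    - {"fingers":0.1,"dx":0,"dy":0,"dz":0,"turn":0}

```text
t: 12.23
eef_pos: [0.4532, 0.1137, 0.0305]
eef_rot: [-3.14, 0.0, 1.46]
force: [-0.2, 0.2, 0.7]
gripper_width: 0.0511
grasp_force: 0.0
```

```bash
python3 - <<'E'
from h import *
import cv2
im=bot.capture("scene");s=bot.state();print({k:np.round(s[k],4) for k in('eef_pos','eef_rot','force','moment','gripper_width')})
cv2.imwrite("pics/s6.png",cv2.resize(im[115:190,115:215,::-1],None,fx=8,fy=8,interpolation=cv2.INTER_CUBIC))
E
```

```text
{'eef_pos': array([0.4533, 0.1138, 0.0308]), 'eef_rot': array([-3.1401e+00,  2.0000e-04,  1.4598e+00]), 'force': array([-0.8596,  0.3144, -0.0633]), 'moment': array([-0.0832,  0.1248,  0.0801]), 'gripper_width': np.float64(0.0511)}
```

View pics/s6.png

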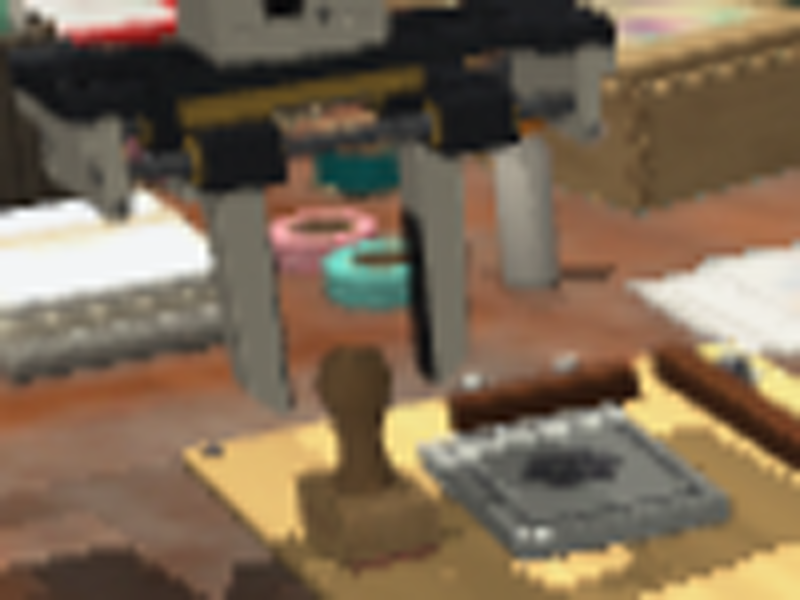

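The stamp stands upright on the board (handle top 355,350), with the finger tips at about mid-bulb. I'll go down 18 mm more and regrip.

Emit:
arm_command:
  steps:
    - {"fingers":0.1,"dx":0,"dy":0,"dz":0.3,"turn":0}
    - {"fingers":0.1,"dx":0,"dy":0,"dz":0.3,"turn":0}
    - {"fingers":0.1,"dx":0,"dy":0,"dz":0.3,"turn":0}
    - {"fingers":0.1,"dx":0,"dy":0,"dz":0,"turn":0}

```text
t: 12.62
eef_pos: [0.4528, 0.1138, 0.0121]
eef_rot: [-3.139, 0.0, 1.46]
force: [0.3, 0.4, -0.0]
gripper_width: 0.051
grasp_force: 0.0
```

Emit:
arm_command:
  steps:
    - {"fingers":-1,"dx":0,"dy":0,"dz":0,"turn":0}
    - {"fingers":-1,"dx":0,"dy":0,"dz":0,"turn":0}
    - {"fingers":-1,"dx":0,"dy":0,"dz":0,"turn":0}
    - {"fingers":-1,"dx":0,"dy":0,"dz":0,"turn":0}
    - {"fingers":-1,"dx":0,"dy":0,"dz":0,"turn":0}
  squeeze: 58

```text
t: 13.03
eef_pos: [0.4542, 0.1138, 0.0138]
eef_rot: [3.141, -0.0, 1.46]
force: [0.1, -0.7, 0.2]
gripper_width: 0.0236
grasp_force: 58.1
```

Emit:
arm_command:
  steps:
    - {"fingers":-1,"dx":0,"dy":0,"dz":0,"turn":0}
    - {"fingers":-1,"dx":0,"dy":0,"dz":0,"turn":0}
    - {"fingers":-1,"dx":0,"dy":0,"dz":0,"turn":0}

```text
t: 13.28
eef_pos: [0.4543, 0.1138, 0.0138]
eef_rot: [3.141, -0.0, 1.46]
force: [-0.8, -0.4, 1.7]
gripper_width: 0.0232
grasp_force: 58.0
```

Emit:
arm_command:
  steps:
    - {"fingers":-1,"dx":0,"dy":0,"dz":-0.11,"turn":0}
    - {"fingers":-1,"dx":0,"dy":0,"dz":0,"turn":0}
    - {"fingers":-1,"dx":0,"dy":0,"dz":0,"turn":0}

```text
t: 13.53
eef_pos: [0.4539, 0.1138, 0.0158]
eef_rot: [-3.142, 0.0, 1.46]
force: [0.1, 0.5, -1.1]
gripper_width: 0.0233
grasp_force: 58.0
```

Emit:
arm_command:
  steps:
    - {"fingers":-1,"dx":0,"dy":0.2,"dz":0,"turn":0}
    - {"fingers":-1,"dx":0,"dy":0.2,"dz":0,"turn":0}
    - {"fingers":-1,"dx":0,"dy":0.2,"dz":0,"turn":0}
    - {"fingers":-1,"dx":0,"dy":0,"dz":0,"turn":0}

```text
t: 13.87
eef_pos: [0.4673, 0.1123, 0.0158]
eef_rot: [3.14, -0.0, 1.46]
force: [-0.0, -0.5, -0.1]
gripper_width: 0.0229
grasp_force: 58.0
```

Emit:
arm_command:
  steps:
    - {"fingers":-1,"dx":0,"dy":0.1,"dz":0,"turn":0}
    - {"fingers":-1,"dx":0,"dy":0.1,"dz":0,"turn":0}
    - {"fingers":-1,"dx":0,"dy":0.1,"dz":0,"turn":0}
    - {"fingers":-1,"dx":0,"dy":0.1,"dz":0,"turn":0}
    - {"fingers":-1,"dx":0,"dy":0.1,"dz":0,"turn":0}

```text
t: 14.28
eef_pos: [0.4751, 0.1114, 0.0155]
eef_rot: [-3.14, 0.0, 1.46]
force: [-2.1, -0.0, 0.0]
gripper_width: 0.023
grasp_force: 58.0
```

Emit:
arm_command:
  steps:
    - {"fingers":-1,"dx":0,"dy":0.1,"dz":0,"turn":0}
    - {"fingers":-1,"dx":0,"dy":0.1,"dz":0,"turn":0}
    - {"fingers":-1,"dx":0,"dy":0.1,"dz":0,"turn":0}
    - {"fingers":-1,"dx":0,"dy":0.1,"dz":0,"turn":0}

```text
t: 14.62
eef_pos: [0.4836, 0.1105, 0.0156]
eef_rot: [-3.141, 0.0, 1.46]
force: [-1.7, -0.1, -0.5]
gripper_width: 0.0234
grasp_force: 58.0
```

```bash
cat >> h.py <<'E'
a0=np.radians(-6.417)
def rep():
    s=bot.state();R=np.array([[np.cos(a0),-np.sin(a0)],[np.sin(a0),np.cos(a0)]])
    print("board mm",np.round((s['eef_pos'][:2]-[.5261,.0865])@R*1000,2),"z",round(s['eef_pos'][2],4),"F board",np.round(s['force'][:2]@R,2),round(s['force'][2],2),"M",np.round(s['moment'],3),"t",s['t'],s['gripper_width'])
E
python3 -c "
from h import *
rep()"
```

```text
board mm [-44.94  19.07] z 0.0156 F board [-1.71 -0.3 ] -0.46 M [-0.049  0.541  0.042] t 14.6167 0.023378294793786506
```

Emit:
arm_command:
  steps:
    - {"fingers":-1,"dx":0,"dy":0.1,"dz":0,"turn":0}
    - {"fingers":-1,"dx":0,"dy":0.1,"dz":0,"turn":0}
    - {"fingers":-1,"dx":0,"dy":0.1,"dz":0,"turn":0}
    - {"fingers":-1,"dx":0,"dy":0.1,"dz":0,"turn":0}
    - {"fingers":-1,"dx":0,"dy":0.1,"dz":0,"turn":0}

```text
t: 15.03
eef_pos: [0.4939, 0.1094, 0.0157]
eef_rot: [-3.142, -0.0, 1.46]
force: [-2.1, -0.1, -1.4]
gripper_width: 0.023
grasp_force: 58.0
```

Emit:
arm_command:
  steps:
    - {"fingers":-1,"dx":0,"dy":0.1,"dz":0,"turn":0}
    - {"fingers":-1,"dx":0,"dy":0.1,"dz":0,"turn":0}
    - {"fingers":-1,"dx":0,"dy":0.1,"dz":0,"turn":0}
    - {"fingers":-1,"dx":0,"dy":0.1,"dz":0,"turn":0}

```text
t: 15.37
eef_pos: [0.5018, 0.1085, 0.0157]
eef_rot: [-3.141, 0.0, 1.46]
force: [-2.1, 0.8, -1.0]
gripper_width: 0.0235
grasp_force: 58.0
```

```bash
python3 -c "
from h import *
rep()"
```

```text
board mm [-26.57  19.14] z 0.0157 F board [-2.19  0.51] -0.95 M [-0.011  0.481  0.029] t 15.3667 0.023471758632555646
```

Emit:
arm_command:
  steps:
    - {"fingers":-1,"dx":0,"dy":0.06,"dz":0,"turn":0}
    - {"fingers":-1,"dx":0,"dy":0.06,"dz":0,"turn":0}
    - {"fingers":-1,"dx":0,"dy":0.06,"dz":0,"turn":0}
    - {"fingers":-1,"dx":0,"dy":0.06,"dz":0,"turn":0}
    - {"fingers":-1,"dx":0,"dy":0.06,"dz":0,"turn":0}

```text
t: 15.78
eef_pos: [0.5077, 0.1078, 0.0158]
eef_rot: [3.142, 0.0, 1.46]
force: [-1.9, -0.4, -1.2]
gripper_width: 0.023
grasp_force: 58.0
```

Emit:
arm_command:
  steps:
    - {"fingers":-1,"dx":0,"dy":0.03,"dz":0,"turn":0}
    - {"fingers":-1,"dx":0,"dy":0.03,"dz":0,"turn":0}
    - {"fingers":-1,"dx":0,"dy":0.03,"dz":0,"turn":0}

```text
t: 16.03
eef_pos: [0.5094, 0.1076, 0.0158]
eef_rot: [-3.142, 0.0, 1.46]
force: [-2.4, 0.2, -1.1]
gripper_width: 0.0231
grasp_force: 58.0
```

Emit:
arm_command:
  steps:
    - {"fingers":-1,"dx":0,"dy":0.03,"dz":0,"turn":0}
    - {"fingers":-1,"dx":0,"dy":0.03,"dz":0,"turn":0}
    - {"fingers":-1,"dx":0,"dy":0.03,"dz":0,"turn":0}

```text
t: 16.28
eef_pos: [0.5112, 0.1074, 0.0158]
eef_rot: [-3.142, 0.0, 1.46]
force: [-1.3, 0.6, 0.1]
gripper_width: 0.0229
grasp_force: 58.0
```

Emit:
arm_command:
  steps:
    - {"fingers":-1,"dx":0,"dy":0.03,"dz":0,"turn":0}
    - {"fingers":-1,"dx":0,"dy":0.03,"dz":0,"turn":0}
    - {"fingers":-1,"dx":0,"dy":0.03,"dz":0,"turn":0}

```text
t: 16.53
eef_pos: [0.5125, 0.1073, 0.0157]
eef_rot: [-3.14, 0.0, 1.46]
force: [-4.0, 0.3, 1.0]
gripper_width: 0.0231
grasp_force: 58.0
```

Emit:
arm_command:
  steps:
    - {"fingers":-1,"dx":0,"dy":0.02,"dz":0,"turn":0}
    - {"fingers":-1,"dx":0,"dy":0,"dz":0,"turn":0}
    - {"fingers":-1,"dx":0,"dy":0,"dz":0,"turn":0}

```text
t: 16.78
eef_pos: [0.5127, 0.1073, 0.0155]
eef_rot: [-3.14, 0.0, 1.46]
force: [-5.9, 0.4, 1.2]
gripper_width: 0.0228
grasp_force: 58.0
```

```bash
python3 -c "
from h import *
rep()"
```

```text
board mm [-15.65  19.14] z 0.0155 F board [-5.87 -0.22] 1.22 M [0.118 1.127 0.007] t 16.7833 0.022792523516472405
```

Emit:
arm_command:
  steps:
    - {"fingers":-1,"dx":0,"dy":0.012,"dz":0,"turn":0}
    - {"fingers":-1,"dx":0,"dy":0,"dz":0,"turn":0}
    - {"fingers":-1,"dx":0,"dy":0,"dz":0,"turn":0}

```text
t: 17.03
eef_pos: [0.5128, 0.1073, 0.0156]
eef_rot: [-3.14, 0.0, 1.46]
force: [-5.2, 0.8, 1.0]
gripper_width: 0.0233
grasp_force: 58.0
```

```bash
python3 -c "
from h import *
rep()"
```

```text
board mm [-15.52  19.19] z 0.0156 F board [-5.22  0.19] 0.99 M [ 0.103  1.186 -0.064] t 17.0333 0.023317268810019734
```

Emit:
arm_command:
  steps:
    - {"fingers":-1,"dx":0,"dy":0.02,"dz":0,"turn":0}
    - {"fingers":-1,"dx":0,"dy":0,"dz":0,"turn":0}
    - {"fingers":-1,"dx":0,"dy":0,"dz":0,"turn":0}

```text
t: 17.28
eef_pos: [0.5129, 0.1073, 0.0155]
eef_rot: [-3.139, -0.0, 1.46]
force: [-6.0, 0.7, 1.3]
gripper_width: 0.0232
grasp_force: 58.0
```

```bash
python3 -c "
from h import *
rep()"
```

```text
board mm [-15.43  19.21] z 0.0155 F board [-6.01  0.03] 1.29 M [ 0.105  1.294 -0.019] t 17.2833 0.023170056603738123
```

Emit:
arm_command:
  steps:
    - {"fingers":-1,"dx":0,"dy":0.025,"dz":0,"turn":0}
    - {"fingers":-1,"dx":0,"dy":0,"dz":0,"turn":0}
    - {"fingers":-1,"dx":0,"dy":0,"dz":0,"turn":0}

```text
t: 17.53
eef_pos: [0.5131, 0.1073, 0.0154]
eef_rot: [-3.139, 0.0, 1.46]
force: [-6.4, 0.8, 2.0]
gripper_width: 0.0229
grasp_force: 58.0
```

```bash
python3 -c "
from h import *
rep()"
```

```text
board mm [-15.29  19.25] z 0.0154 F board [-6.47  0.06] 2.0 M [ 0.157  1.428 -0.026] t 17.5333 0.022903330622819598
```

Emit:
arm_command:
  steps:
    - {"fingers":-1,"dx":0,"dy":0.02,"dz":0,"turn":0}
    - {"fingers":-1,"dx":0,"dy":0,"dz":0,"turn":0}
    - {"fingers":-1,"dx":0,"dy":0,"dz":0,"turn":0}

```text
t: 17.78
eef_pos: [0.5132, 0.1073, 0.0153]
eef_rot: [-3.138, 0.0, 1.46]
force: [-6.4, 0.9, 2.4]
gripper_width: 0.0228
grasp_force: 58.0
```

```bash
python3 -c "
from h import *
rep()"
```

```text
board mm [-15.18  19.24] z 0.0153 F board [-6.44  0.15] 2.45 M [ 0.185  1.544 -0.   ] t 17.7833 0.022829579823766603
```

Emit:
arm_command:
  steps:
    - {"fingers":-1,"dx":0,"dy":-0.15,"dz":0,"turn":0}
    - {"fingers":-1,"dx":0,"dy":-0.5,"dz":0,"turn":0}
    - {"fingers":-1,"dx":0,"dy":-0.35,"dz":0,"turn":0}
    - {"fingers":-1,"dx":0,"dy":0,"dz":-0.5,"turn":0}
    - {"fingers":-1,"dx":0,"dy":0,"dz":-0.7,"turn":0}

```text
t: 18.2
eef_pos: [0.494, 0.1093, 0.0398]
eef_rot: [-3.14, 0.0, 1.46]
force: [1.0, -0.0, -0.0]
gripper_width: 0.0232
grasp_force: 58.0
```

Emit:
arm_command:
  steps:
    - {"fingers":-1,"dx":0,"dy":0,"dz":-0.8,"turn":-0.5}
    - {"fingers":-1,"dx":-0.95,"dy":0,"dz":0,"turn":0}
    - {"fingers":-1,"dx":-0.95,"dy":0,"dz":0,"turn":0}
    - {"fingers":-1,"dx":-0.95,"dy":0,"dz":0,"turn":0}
    - {"fingers":-1,"dx":-0.95,"dy":0,"dz":0,"turn":0}

```text
t: 18.62
eef_pos: [0.4914, 0.0325, 0.0571]
eef_rot: [3.139, 0.0, 1.51]
force: [0.5, -0.2, -1.5]
gripper_width: 0.0233
grasp_force: 58.0
```

Emit:
arm_command:
  steps:
    - {"fingers":-1,"dx":0,"dy":0,"dz":0,"turn":-1}
    - {"fingers":-1,"dx":0,"dy":0,"dz":0,"turn":-1}
    - {"fingers":-1,"dx":0,"dy":0,"dz":0,"turn":-1}
    - {"fingers":-1,"dx":0,"dy":0,"dz":0,"turn":-1}
    - {"fingers":-1,"dx":0,"dy":0,"dz":0,"turn":-1}

```text
t: 19.03
eef_pos: [0.4915, 0.033, 0.057]
eef_rot: [3.139, 0.002, 2.014]
force: [-0.6, -0.3, -0.9]
gripper_width: 0.0232
grasp_force: 58.0
```

Emit:
arm_command:
  steps:
    - {"fingers":-1,"dx":0,"dy":0,"dz":0,"turn":-1}
    - {"fingers":-1,"dx":0,"dy":0,"dz":0,"turn":-1}
    - {"fingers":-1,"dx":0,"dy":0,"dz":0,"turn":-1}
    - {"fingers":-1,"dx":0,"dy":0,"dz":0,"turn":-1}
    - {"fingers":-1,"dx":0,"dy":0,"dz":0,"turn":-1}

```text
t: 19.45
eef_pos: [0.4914, 0.0332, 0.0569]
eef_rot: [3.14, 0.002, 2.515]
force: [-1.5, -0.2, -1.3]
gripper_width: 0.0232
grasp_force: 58.0
```

Emit:
arm_command:
  steps:
    - {"fingers":-1,"dx":0,"dy":0,"dz":0,"turn":-1}
    - {"fingers":-1,"dx":0,"dy":0,"dz":0,"turn":-1}
    - {"fingers":-1,"dx":0,"dy":0,"dz":0,"turn":-1}
    - {"fingers":-1,"dx":0,"dy":0,"dz":0,"turn":-1}
    - {"fingers":-1,"dx":0,"dy":0,"dz":0,"turn":-1}

```text
t: 19.87
eef_pos: [0.4915, 0.0332, 0.057]
eef_rot: [-3.141, 0.003, 3.015]
force: [0.9, 0.1, -1.2]
gripper_width: 0.0232
grasp_force: 58.0
```

Emit:
arm_command:
  steps:
    - {"fingers":-1,"dx":0,"dy":0,"dz":0,"turn":-0.2}
    - {"fingers":-1,"dx":0,"dy":0,"dz":0,"turn":0}
    - {"fingers":-1,"dx":0,"dy":0,"dz":0,"turn":0}

```text
t: 20.12
eef_pos: [0.4909, 0.0333, 0.0563]
eef_rot: [-3.142, 0.001, 3.027]
force: [0.3, -0.3, -0.4]
gripper_width: 0.023
grasp_force: 58.0
```

```bash
python3 -c "
from h import *
rep();print(bot.state()['eef_rot'])
import cv2
im=bot.capture('top')[:,:,::-1];cv2.imwrite('pics/t7.png',im)
o=cv2.imread('pics/top_raw.png')
"
```

```text
board mm [-29.04 -56.8 ] z 0.0563 F board [ 0.33 -0.27] -0.37 M [-0.011  0.041  0.012] t 20.1167 0.022974309548603286
[-3.14151100e+00  1.31772689e-03  3.02713704e+00]
```

Emit:
arm_command:
  steps:
    - {"fingers":-1,"dx":0,"dy":-1,"dz":0,"turn":0}
    - {"fingers":-1,"dx":-0.9,"dy":0,"dz":0,"turn":0}
    - {"fingers":-1,"dx":-0.9,"dy":0,"dz":0,"turn":0}
    - {"fingers":-1,"dx":-0.9,"dy":0,"dz":0,"turn":0}
    - {"fingers":-1,"dx":-0.85,"dy":0,"dz":0,"turn":0}

```text
t: 20.58
eef_pos: [0.5598, 0.0053, 0.0559]
eef_rot: [-3.142, 0.001, 3.028]
force: [0.2, -0.9, -0.8]
gripper_width: 0.0232
grasp_force: 58.0
```

Emit:
arm_command:
  steps:
    - {"fingers":-1,"dx":0,"dy":0,"dz":0.6,"turn":0}
    - {"fingers":-1,"dx":0,"dy":0,"dz":0.7,"turn":0}
    - {"fingers":-1,"dx":0,"dy":0,"dz":0.6,"turn":0}
    - {"fingers":-1,"dx":0,"dy":0,"dz":0,"turn":0}
    - {"fingers":-1,"dx":0,"dy":0,"dz":0,"turn":0}

```text
t: 21.0
eef_pos: [0.5582, 0.0057, 0.0173]
eef_rot: [3.141, -0.002, 3.029]
force: [-0.0, -0.5, -0.9]
gripper_width: 0.0232
grasp_force: 58.0
```

```bash
python3 -c "
from h import *
rep();print(bot.state()['eef_rot'])
"
```

```text
board mm [ 40.93 -76.72] z 0.0173 F board [ 0.03 -0.49] -0.95 M [0.037 0.012 0.012] t 21.0 0.023209454216641303
[ 3.14149324e+00 -1.59971514e-03  3.02870137e+00]
```

Emit:
arm_command:
  steps:
    - {"fingers":-1,"dx":0,"dy":0.2,"dz":0.06,"turn":0}
    - {"fingers":-1,"dx":0,"dy":0.3,"dz":0,"turn":0}
    - {"fingers":-1,"dx":0,"dy":0.2,"dz":0,"turn":0}
    - {"fingers":-1,"dx":0,"dy":0.1,"dz":0,"turn":0}
    - {"fingers":-1,"dx":0,"dy":0.1,"dz":0,"turn":0}

```text
t: 21.42
eef_pos: [0.5611, 0.024, 0.0171]
eef_rot: [-3.142, 0.001, 3.03]
force: [0.0, -0.8, -1.2]
gripper_width: 0.023
grasp_force: 58.0
```

Emit:
arm_command:
  steps:
    - {"fingers":-1,"dx":0,"dy":0.1,"dz":0,"turn":0}
    - {"fingers":-1,"dx":0,"dy":0.1,"dz":0,"turn":0}
    - {"fingers":-1,"dx":0,"dy":0.1,"dz":0,"turn":0}
    - {"fingers":-1,"dx":0,"dy":0.1,"dz":0,"turn":0}
    - {"fingers":-1,"dx":0,"dy":0.1,"dz":0,"turn":0}

```text
t: 21.83
eef_pos: [0.5619, 0.0336, 0.0165]
eef_rot: [3.142, -0.0, 3.03]
force: [-1.0, 0.1, -0.3]
gripper_width: 0.0231
grasp_force: 58.0
```

Emit:
arm_command:
  steps:
    - {"fingers":-1,"dx":0,"dy":0.1,"dz":0,"turn":0}
    - {"fingers":-1,"dx":0,"dy":0.1,"dz":0,"turn":0}
    - {"fingers":-1,"dx":0,"dy":0.1,"dz":0,"turn":0}

```text
t: 22.08
eef_pos: [0.5626, 0.039, 0.0166]
eef_rot: [-3.141, 0.0, 3.03]
force: [0.1, -2.5, -1.0]
gripper_width: 0.0234
grasp_force: 58.0
```

```bash
python3 -c "
from h import *
rep();print(bot.state()['eef_rot'])
"
```

```text
board mm [ 41.54 -43.17] z 0.0166 F board [ 0.41 -2.45] -0.97 M [-0.482  0.071 -0.017] t 22.0833 0.023362019418761256
[-3.14070920e+00  1.97583902e-05  3.02988404e+00]
```

Emit:
arm_command:
  steps:
    - {"fingers":-1,"dx":0,"dy":0.06,"dz":0,"turn":0}
    - {"fingers":-1,"dx":0,"dy":0.06,"dz":0,"turn":0}
    - {"fingers":-1,"dx":0,"dy":0.06,"dz":0,"turn":0}
    - {"fingers":-1,"dx":0,"dy":0.06,"dz":0,"turn":0}
    - {"fingers":-1,"dx":0,"dy":0.06,"dz":0,"turn":0}

```text
t: 22.5
eef_pos: [0.5633, 0.0453, 0.0166]
eef_rot: [-3.141, 0.0, 3.03]
force: [-0.3, -2.8, -0.7]
gripper_width: 0.0231
grasp_force: 58.0
```

```bash
python3 -c "
from h import *
rep()"
```

```text
board mm [ 41.53 -36.76] z 0.0166 F board [-0.02 -2.83] -0.65 M [-0.448  0.019  0.021] t 22.5 0.023052399810050528
```

Emit:
arm_command:
  steps:
    - {"fingers":-1,"dx":0,"dy":0.03,"dz":0,"turn":0}
    - {"fingers":-1,"dx":0,"dy":0.03,"dz":0,"turn":0}
    - {"fingers":-1,"dx":0,"dy":0.03,"dz":0,"turn":0}
    - {"fingers":-1,"dx":0,"dy":0.03,"dz":0,"turn":0}

```text
t: 22.83
eef_pos: [0.5635, 0.0477, 0.0165]
eef_rot: [-3.142, -0.0, 3.03]
force: [-0.1, -1.6, -0.6]
gripper_width: 0.023
grasp_force: 58.0
```

```bash
python3 -c "
from h import *
rep()"
```

```text
board mm [ 41.47 -34.34] z 0.0165 F board [ 0.1  -1.65] -0.59 M [-0.513  0.094  0.014] t 22.8333 0.022977814013747797
```

Emit:
arm_command:
  steps:
    - {"fingers":-1,"dx":0,"dy":0.03,"dz":0,"turn":0}
    - {"fingers":-1,"dx":0,"dy":0.03,"dz":0,"turn":0}
    - {"fingers":-1,"dx":0,"dy":0.03,"dz":0,"turn":0}
    - {"fingers":-1,"dx":0,"dy":0.03,"dz":0,"turn":0}

```text
t: 23.17
eef_pos: [0.5638, 0.0502, 0.0166]
eef_rot: [-3.142, 0.0, 3.03]
force: [-0.6, -2.9, -0.3]
gripper_width: 0.0233
grasp_force: 58.0
```

```bash
python3 -c "
from h import *
rep()"
```

```text
board mm [ 41.5 -31.9] z 0.0166 F board [-0.22 -2.97] -0.25 M [-0.486  0.043  0.006] t 23.1667 0.02329754904695643
```

Emit:
arm_command:
  steps:
    - {"fingers":-1,"dx":0,"dy":0.03,"dz":0,"turn":0}
    - {"fingers":-1,"dx":0,"dy":0.03,"dz":0,"turn":0}
    - {"fingers":-1,"dx":0,"dy":0.03,"dz":0,"turn":0}

```text
t: 23.42
eef_pos: [0.564, 0.052, 0.0166]
eef_rot: [3.142, 0.0, 3.03]
force: [-0.1, -2.3, 0.3]
gripper_width: 0.0232
grasp_force: 58.0
```

```bash
python3 -c "
from h import *
rep()"
```

```text
board mm [ 41.51 -30.09] z 0.0166 F board [ 0.11 -2.31] 0.27 M [-0.51   0.048 -0.019] t 23.4167 0.023233111826060998
```

Emit:
arm_command:
  steps:
    - {"fingers":-1,"dx":0,"dy":0.03,"dz":0,"turn":0}
    - {"fingers":-1,"dx":0,"dy":0.03,"dz":0,"turn":0}
    - {"fingers":-1,"dx":0,"dy":0.03,"dz":0,"turn":0}

```text
t: 23.67
eef_pos: [0.5642, 0.0537, 0.0165]
eef_rot: [-3.142, -0.0, 3.03]
force: [-1.0, -2.0, -0.3]
gripper_width: 0.0232
grasp_force: 58.0
```

```bash
python3 -c "
from h import *
rep()"
```

```text
board mm [ 41.49 -28.32] z 0.0165 F board [-0.81 -2.14] -0.26 M [-0.548  0.057 -0.03 ] t 23.6667 0.023164340928828464
```

Emit:
arm_command:
  steps:
    - {"fingers":-1,"dx":0,"dy":0.03,"dz":0,"turn":0}
    - {"fingers":-1,"dx":0,"dy":0.03,"dz":0,"turn":0}
    - {"fingers":-1,"dx":0,"dy":0.03,"dz":0,"turn":0}

```text
t: 23.92
eef_pos: [0.5644, 0.0545, 0.0167]
eef_rot: [-3.14, 0.0, 3.03]
force: [-1.5, -7.7, 1.5]
gripper_width: 0.0232
grasp_force: 58.0
```

```bash
python3 -c "
from h import *
rep()"
```

```text
board mm [ 41.6  -27.54] z 0.0167 F board [-0.64 -7.81] 1.55 M [-1.628  0.197 -0.012] t 23.9167 0.0231927350265308
```

Emit:
arm_command:
  steps:
    - {"fingers":-1,"dx":0,"dy":0,"dz":0,"turn":0}
    - {"fingers":-1,"dx":0,"dy":0,"dz":0,"turn":0}
    - {"fingers":-1,"dx":0,"dy":0,"dz":0,"turn":0}

```text
t: 24.17
eef_pos: [0.5643, 0.0544, 0.0167]
eef_rot: [-3.14, 0.0, 3.03]
force: [-0.2, -6.8, 0.4]
gripper_width: 0.0232
grasp_force: 58.0
```

```bash
python3 -c "
from h import *
rep()"
```

```text
board mm [ 41.6  -27.63] z 0.0167 F board [ 0.53 -6.8 ] 0.38 M [-1.365  0.22   0.005] t 24.1667 0.023229677597450173
```

Emit:
arm_command:
  steps:
    - {"fingers":-1,"dx":0,"dy":0.015,"dz":0,"turn":0}
    - {"fingers":-1,"dx":0,"dy":0,"dz":0,"turn":0}
    - {"fingers":-1,"dx":0,"dy":0,"dz":0,"turn":0}

```text
t: 24.42
eef_pos: [0.5644, 0.0545, 0.0167]
eef_rot: [-3.14, 0.0, 3.03]
force: [-1.2, -7.1, 0.9]
gripper_width: 0.0231
grasp_force: 58.0
```

```bash
python3 -c "
from h import *
rep()"
```

```text
board mm [ 41.61 -27.53] z 0.0167 F board [-0.37 -7.21] 0.95 M [-1.544  0.245  0.006] t 24.4167 0.023113908910774847
```

Emit:
arm_command:
  steps:
    - {"fingers":-1,"dx":0,"dy":-0.15,"dz":0,"turn":0}
    - {"fingers":-1,"dx":0,"dy":-0.6,"dz":0,"turn":0}
    - {"fingers":-1,"dx":0,"dy":-1,"dz":-0.2,"turn":0}
    - {"fingers":-1,"dx":0,"dy":-1,"dz":-0.8,"turn":0}
    - {"fingers":-1,"dx":0,"dy":-1,"dz":-1,"turn":0}

```text
t: 24.83
eef_pos: [0.5543, -0.0189, 0.0554]
eef_rot: [3.14, -0.004, 3.03]
force: [0.5, -0.3, -0.9]
gripper_width: 0.0231
grasp_force: 58.0
```

Emit:
arm_command:
  steps:
    - {"fingers":-1,"dx":0,"dy":-1,"dz":-1,"turn":0}
    - {"fingers":-1,"dx":0,"dy":-1,"dz":-1,"turn":0}
    - {"fingers":-1,"dx":0,"dy":-1,"dz":-0.9,"turn":0}

```text
t: 25.08
eef_pos: [0.5492, -0.0793, 0.1157]
eef_rot: [3.141, 0.001, 3.03]
force: [0.5, 0.4, -0.9]
gripper_width: 0.0235
grasp_force: 58.0
```

```bash
python3 -c "
from h import *
import cv2
rep()
im=bot.capture('top')[:,:,::-1];cv2.imwrite('pics/t8.png',cv2.resize(im[152:227,108:198],None,fx=8,fy=8,interpolation=cv2.INTER_CUBIC))
"
```

```text
board mm [  41.45 -162.18] z 0.1157 F board [0.48 0.48] -0.92 M [ 0.01  -0.039  0.031] t 25.0833 0.02346916522595186
```

View pics/t8.png

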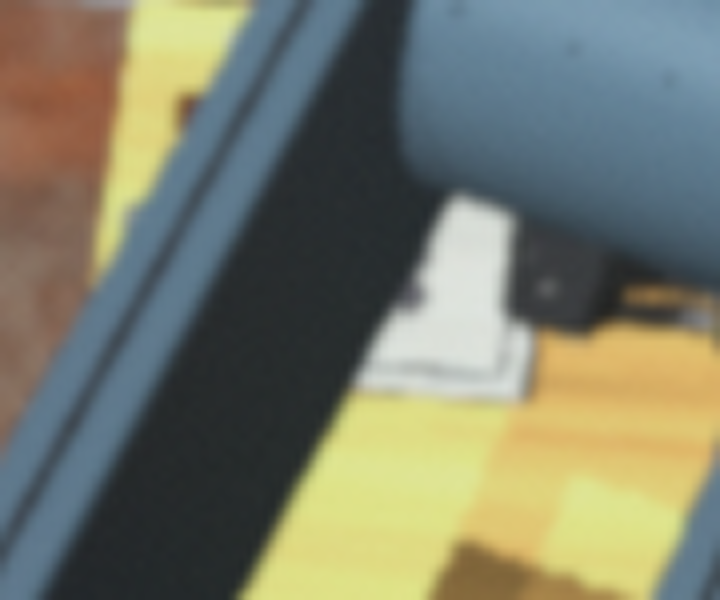

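The arm hides the corner in this view. I'll carry the stamp back, then check the plate by code.

Emit:
arm_command:
  steps:
    - {"fingers":-1,"dx":0,"dy":0,"dz":0,"turn":0.91}
    - {"fingers":-1,"dx":0,"dy":0,"dz":0,"turn":0.91}
    - {"fingers":-1,"dx":0,"dy":0,"dz":0,"turn":0.91}
    - {"fingers":-1,"dx":0,"dy":0,"dz":0,"turn":0.91}
    - {"fingers":-1,"dx":0,"dy":0,"dz":0,"turn":0.91}

```text
t: 25.55
eef_pos: [0.5491, -0.0781, 0.1141]
eef_rot: [3.141, -0.001, 2.57]
force: [0.3, -0.1, -0.4]
gripper_width: 0.0232
grasp_force: 58.0
```

Emit:
arm_command:
  steps:
    - {"fingers":-1,"dx":0,"dy":0,"dz":0,"turn":0.91}
    - {"fingers":-1,"dx":0,"dy":0,"dz":0,"turn":0.91}
    - {"fingers":-1,"dx":0,"dy":0,"dz":0,"turn":0.91}

```text
t: 25.8
eef_pos: [0.5491, -0.078, 0.1141]
eef_rot: [3.141, -0.001, 2.297]
force: [-0.3, 0.3, -1.0]
gripper_width: 0.0229
grasp_force: 58.0
```

Emit:
arm_command:
  steps:
    - {"fingers":-1,"dx":-0.63,"dy":-0.97,"dz":0,"turn":0}
    - {"fingers":-1,"dx":-0.63,"dy":-0.97,"dz":0,"turn":0}
    - {"fingers":-1,"dx":-0.63,"dy":-0.97,"dz":0,"turn":0}
    - {"fingers":-1,"dx":-0.63,"dy":-0.97,"dz":0,"turn":0}
    - {"fingers":-1,"dx":-0.63,"dy":-0.97,"dz":0,"turn":0}

```text
t: 26.22
eef_pos: [0.5187, -0.1906, 0.1141]
eef_rot: [3.141, -0.001, 2.302]
force: [0.6, -0.2, -0.9]
gripper_width: 0.0227
grasp_force: 58.0
```

Emit:
arm_command:
  steps:
    - {"fingers":-1,"dx":-0.63,"dy":-0.97,"dz":0,"turn":0}
    - {"fingers":-1,"dx":-0.63,"dy":-0.97,"dz":0,"turn":0}
    - {"fingers":-1,"dx":-0.63,"dy":-0.97,"dz":0,"turn":0}
    - {"fingers":-1,"dx":-0.63,"dy":-0.97,"dz":0,"turn":0}
    - {"fingers":-1,"dx":-0.63,"dy":-0.97,"dz":0,"turn":0}

```text
t: 26.63
eef_pos: [0.4885, -0.3024, 0.1141]
eef_rot: [3.141, -0.001, 2.302]
force: [0.1, 0.4, 0.1]
gripper_width: 0.0235
grasp_force: 58.0
```

Emit:
arm_command:
  steps:
    - {"fingers":-1,"dx":-0.63,"dy":-0.97,"dz":0,"turn":0}
    - {"fingers":-1,"dx":-0.63,"dy":-0.97,"dz":0,"turn":0}
    - {"fingers":-1,"dx":-0.63,"dy":-0.97,"dz":0,"turn":0}
    - {"fingers":-1,"dx":0,"dy":0,"dz":0,"turn":0}
    - {"fingers":-1,"dx":0,"dy":0,"dz":0,"turn":0}

```text
t: 27.05
eef_pos: [0.4704, -0.3694, 0.1139]
eef_rot: [3.141, -0.001, 2.299]
force: [0.9, 0.8, -0.6]
gripper_width: 0.0232
grasp_force: 58.0
```

```bash
cat > chk.py <<'E'
from h import *
import cv2
rep()
c=bot.calibration("top");M=np.linalg.inv(c['pose']);R=np.array([[np.cos(a0),-np.sin(a0)],[np.sin(a0),np.cos(a0)]])
im=bot.capture("top")[:,:,::-1].copy();cv2.imwrite("pics/t9.png",im)
hsv=cv2.cvtColor(im,cv2.COLOR_BGR2HSV).astype(float)
def smp(bx,by,z):
    w=np.r_[np.array([.5261,.0865])+R@np.array([bx,by])/1000,z,1];q=M@w
    u=np.float32([[c['cx']+c['fx']*q[0]/q[2]]]);v=np.float32([[c['cy']+c['fy']*q[1]/q[2]]])
    return [round(float(cv2.remap(hsv[:,:,k].astype(np.float32),u,v,cv2.INTER_LINEAR)[0,0])) for k in (1,2)]
print("sat,val across rail edge (bx 70..92)")
for by in(0,20,40,60,80):print(by,[tuple(smp(b,by,.018)) for b in range(72,95,2)])
print("across stop edge (by 85..)")
for bx in(5,20,35,50,62):print(bx,[tuple(smp(bx,b,.018)) for b in range(88,111,2)])
w=((hsv[:,:,1]<60)&(hsv[:,:,2]>140)).astype(np.uint8);w[:150]=0;w[230:]=0;w[:,:115]=0;w[:,205:]=0
w=cv2.morphologyEx(w,cv2.MORPH_CLOSE,np.ones((9,9)));n,l,s,_=cv2.connectedComponentsWithStats(w);k=1+s[1:,4].argmax()
r=cv2.minAreaRect(np.argwhere(l==k)[:,::-1].astype(np.float32));P=(ray("top",cv2.boxPoints(r),.018)-[.5261,.0865])@R*1000
print("plate corners board",np.round(P,1),r,s[k])
E
python3 chk.py
```

```text
board mm [  -4.44 -459.26] z 0.1139 F board [0.79 0.91] -0.59 M [-0.027  0.035 -0.04 ] t 27.05 0.02320370509303788
sat,val across rail edge (bx 70..92)
0 [(9, 196), (10, 201), (10, 205), (15, 180), (48, 147), (96, 119), (147, 115), (159, 114), (161, 114), (159, 114), (149, 124), (133, 149)]
20 [(8, 199), (7, 205), (8, 204), (12, 184), (30, 152), (80, 122), (128, 113), (157, 113), (160, 115), (158, 115), (148, 125), (131, 146)]
40 [(9, 195), (10, 202), (13, 194), (23, 169), (58, 132), (105, 115), (145, 109), (158, 114), (161, 115), (159, 116), (152, 122), (136, 143)]
60 [(8, 196), (8, 203), (8, 205), (20, 182), (59, 152), (104, 127), (150, 116), (158, 115), (160, 115), (158, 116), (155, 123), (144, 142)]
80 [(10, 199), (13, 206), (21, 193), (43, 166), (75, 136), (120, 112), (144, 110), (156, 112), (158, 115), (154, 114), (148, 122), (137, 140)]
across stop edge (by 85..)
5 [(10, 199), (10, 206), (10, 207), (12, 193), (18, 163), (48, 117), (107, 101), (153, 100), (159, 103), (157, 104), (138, 109), (105, 121)]
20 [(8, 195), (8, 194), (10, 203), (11, 188), (24, 154), (51, 111), (116, 96), (147, 97), (157, 102), (157, 104), (151, 111), (137, 129)]
35 [(8, 197), (8, 196), (9, 198), (10, 192), (19, 159), (48, 125), (98, 98), (140, 99), (155, 101), (155, 104), (149, 109), (139, 130)]
50 [(9, 196), (8, 188), (8, 193), (8, 196), (9, 179), (38, 139), (86, 111), (148, 104), (154, 104), (151, 105), (135, 109), (97, 123)]
62 [(8, 195), (8, 190), (9, 201), (11, 195), (22, 173), (44, 138), (101, 118), (135, 109), (150, 107), (149, 107), (144, 116), (135, 135)]
plate corners board [[ -2.3 132.3]
 [118.3 136.9]
 [117.1 -23.2]
 [ -2.9 -25.8]] ((151.1236114501953, 178.7947235107422), (57.034141540527344, 43.28575134277344), 5.856013774871826) [ 121  156   61   46 1453]
```

```bash
cat > chk2.py <<'E'
from h import *
import cv2,sys
c=bot.calibration("top");M=np.linalg.inv(c['pose']);R=np.array([[np.cos(a0),-np.sin(a0)],[np.sin(a0),np.cos(a0)]])
def run(f):
    im=cv2.imread(f).astype(np.float32)
    def smp(bx,by,z,ch):
        w=np.c_[np.array([.5261,.0865])+np.c_[bx,by]/1000@R.T,np.full(len(bx),z),np.ones(len(bx))]@M.T
        u=(c['cx']+c['fx']*w[:,0]/w[:,2]).astype(np.float32);v=(c['cy']+c['fy']*w[:,1]/w[:,2]).astype(np.float32)
        return cv2.remap(im[:,:,ch],u[None],v[None],cv2.INTER_CUBIC)[0]
    def edge(name,axis,lo,hi,us,z,ch):
        s=np.arange(lo,hi,.25);e=[]
        for u in us:
            p=smp(s,np.full(len(s),u),z,ch) if axis==0 else smp(np.full(len(s),u),s,z,ch)
            th=(p.max()+p.min())/2;k=np.flatnonzero(np.diff(np.sign(p-th)));e.append(s[k[0]])
        f=np.polyfit(us,e,1);print(name,"slope deg %.2f"%np.degrees(np.arctan(f[0])),"at mid %.1f"%np.polyval(f,np.mean(us)),"rms %.2f"%np.std(e-np.polyval(f,us)),np.round(e[::4],1))
    B=0;Rr=2
    edge("plate -x",0,-8,8,np.arange(-5,90,4.),.018,B)
    edge("plate -y",1,-22,-4,np.arange(8,74,4.),.018,B)
    edge("rail/plate (red)",0,73,88,np.arange(-5,90,4.),.018,Rr)
    edge("stop/plate (red)",1,89,106,np.arange(5,64,4.),.018,Rr)
    edge("rail outer",0,88,104,np.arange(-25,110,6.),.022,1)
    edge("board +x",0,122,138,np.arange(-110,110,6.),.008,1)
    edge("board -x",0,-113,-97,np.arange(-110,135,6.),.008,1)
    edge("board -y",1,-128,-112,np.arange(-95,120,6.),.008,1)
run("pics/t9.png")
E
python3 chk2.py
```

```text
plate -x slope deg -1.21 at mid -1.3 rms 0.37 [ 0.2 -1.  -1.  -1.2 -1.8 -1.8]
plate -y slope deg 0.89 at mid -12.9 rms 0.34 [-13.2 -13.  -13.2 -12.2 -12.8]
rail/plate (red) slope deg -0.46 at mid 79.1 rms 0.34 [79.5 79.8 79.2 78.5 79.2 78.5]
stop/plate (red) slope deg 1.06 at mid 96.7 rms 0.23 [96.2 96.2 96.5 97.2]
rail outer slope deg 0.58 at mid 94.4 rms 0.58 [93.8 94.2 94.2 94.8 95.2 94.2]
board +x slope deg 0.40 at mid 129.4 rms 0.34 [129.2 129.2 129.8 129.2 129.2 129.  129.2 129.8 130.2 130.8]
board -x slope deg 0.57 at mid -105.0 rms 0.36 [-106.8 -106.  -106.2 -105.5 -105.5 -105.2 -104.5 -104.2 -104.  -104.
 -103.8]
board -y slope deg -0.48 at mid -119.3 rms 0.46 [-119.2 -118.8 -119.2 -118.5 -119.8 -120.  -120.  -120.  -120. ]
```

The corner check shows the board edges at about −0.5° and the plate at about +1.0° in my frame. So the plate sits turned ≈1.5° because the stamp is slightly skewed in the grip. I'll redo both presses with the stamp turned by that amount.

Emit:
arm_command:
  steps:
    - {"fingers":-1,"dx":0,"dy":0,"dz":0,"turn":0.96}
    - {"fingers":-1,"dx":0,"dy":0,"dz":0,"turn":0.96}
    - {"fingers":-1,"dx":0,"dy":0,"dz":0,"turn":0.96}
    - {"fingers":-1,"dx":0,"dy":0,"dz":0,"turn":0.96}
    - {"fingers":-1,"dx":0,"dy":0,"dz":0,"turn":0.96}

```text
t: 27.52
eef_pos: [0.4714, -0.3669, 0.1144]
eef_rot: [3.141, -0.001, 1.819]
force: [-0.3, -1.1, 0.2]
gripper_width: 0.0231
grasp_force: 58.0
```

Emit:
arm_command:
  steps:
    - {"fingers":-1,"dx":0,"dy":0,"dz":0,"turn":0.96}
    - {"fingers":-1,"dx":0,"dy":0,"dz":0,"turn":0.96}
    - {"fingers":-1,"dx":0,"dy":0,"dz":0,"turn":0.97}
    - {"fingers":-1,"dx":0,"dy":0,"dz":0,"turn":0.97}

```text
t: 27.85
eef_pos: [0.4714, -0.3669, 0.1144]
eef_rot: [3.142, -0.001, 1.433]
force: [-0.4, -0.8, -1.1]
gripper_width: 0.0231
grasp_force: 58.0
```

Emit:
arm_command:
  steps:
    - {"fingers":-1,"dx":0.98,"dy":-0.1,"dz":0,"turn":0}
    - {"fingers":-1,"dx":0.98,"dy":-0.1,"dz":0,"turn":0}
    - {"fingers":-1,"dx":0.98,"dy":-0.1,"dz":0,"turn":0}
    - {"fingers":-1,"dx":0.98,"dy":-0.1,"dz":0,"turn":0}
    - {"fingers":-1,"dx":0.98,"dy":-0.1,"dz":0,"turn":0}

```text
t: 28.27
eef_pos: [0.4743, -0.2676, 0.1144]
eef_rot: [-3.142, -0.001, 1.437]
force: [1.1, -0.5, -1.2]
gripper_width: 0.0234
grasp_force: 58.0
```

Emit:
arm_command:
  steps:
    - {"fingers":-1,"dx":0.98,"dy":-0.1,"dz":0,"turn":0}
    - {"fingers":-1,"dx":0.98,"dy":-0.1,"dz":0,"turn":0}
    - {"fingers":-1,"dx":0.98,"dy":-0.1,"dz":0,"turn":0}
    - {"fingers":-1,"dx":0.98,"dy":-0.1,"dz":0,"turn":0}
    - {"fingers":-1,"dx":0.98,"dy":-0.1,"dz":0,"turn":0}

```text
t: 28.68
eef_pos: [0.4773, -0.1691, 0.1145]
eef_rot: [3.142, -0.001, 1.437]
force: [0.2, 0.4, -0.0]
gripper_width: 0.0232
grasp_force: 58.0
```

Emit:
arm_command:
  steps:
    - {"fingers":-1,"dx":0.98,"dy":-0.1,"dz":0,"turn":0}
    - {"fingers":-1,"dx":0.98,"dy":-0.1,"dz":0,"turn":0}
    - {"fingers":-1,"dx":0.98,"dy":-0.1,"dz":0,"turn":0}
    - {"fingers":-1,"dx":0.98,"dy":-0.1,"dz":0,"turn":0}
    - {"fingers":-1,"dx":0.98,"dy":-0.1,"dz":0,"turn":0}

```text
t: 29.1
eef_pos: [0.4802, -0.0708, 0.1145]
eef_rot: [-3.141, -0.001, 1.437]
force: [-0.5, 0.3, -0.8]
gripper_width: 0.0235
grasp_force: 58.0
```

Emit:
arm_command:
  steps:
    - {"fingers":-1,"dx":0.98,"dy":-0.1,"dz":0,"turn":0}
    - {"fingers":-1,"dx":0.98,"dy":-0.1,"dz":0,"turn":0}
    - {"fingers":-1,"dx":0.98,"dy":-0.1,"dz":0,"turn":0}
    - {"fingers":-1,"dx":0.98,"dy":-0.1,"dz":0,"turn":0}
    - {"fingers":-1,"dx":0.98,"dy":-0.1,"dz":0,"turn":0}

```text
t: 29.52
eef_pos: [0.4832, 0.0276, 0.1146]
eef_rot: [-3.141, -0.001, 1.437]
force: [-0.5, -0.1, -0.5]
gripper_width: 0.0235
grasp_force: 58.0
```

Emit:
arm_command:
  steps:
    - {"fingers":-1,"dx":0.98,"dy":-0.1,"dz":0,"turn":0}
    - {"fingers":-1,"dx":0.98,"dy":-0.1,"dz":0,"turn":0}
    - {"fingers":-1,"dx":0.98,"dy":-0.1,"dz":0,"turn":0}
    - {"fingers":-1,"dx":0.98,"dy":-0.1,"dz":0,"turn":0}
    - {"fingers":-1,"dx":0.98,"dy":-0.1,"dz":0,"turn":0}

```text
t: 29.93
eef_pos: [0.4862, 0.1259, 0.1145]
eef_rot: [-3.141, -0.001, 1.437]
force: [0.4, -0.3, 0.0]
gripper_width: 0.0233
grasp_force: 58.0
```

Emit:
arm_command:
  steps:
    - {"fingers":-1,"dx":0.9,"dy":-0.1,"dz":0,"turn":0}
    - {"fingers":-1,"dx":0,"dy":0,"dz":0,"turn":0}
    - {"fingers":-1,"dx":0,"dy":0,"dz":0,"turn":0}

```text
t: 30.18
eef_pos: [0.4868, 0.1431, 0.1145]
eef_rot: [-3.141, -0.0, 1.439]
force: [-1.1, -0.2, -0.9]
gripper_width: 0.0232
grasp_force: 58.0
```

```bash
python3 -c "
from h import *
rep();print(bot.state()['eef_rot'])"
```

```text
board mm [-45.39  51.88] z 0.1145 F board [-1.02 -0.36] -0.89 M [-0.077  0.014  0.005] t 30.1833 0.023156764087546886
[-3.14114895e+00 -1.12334888e-04  1.43927441e+00]
```

Emit:
arm_command:
  steps:
    - {"fingers":-1,"dx":0,"dy":0,"dz":1,"turn":0.07}
    - {"fingers":-1,"dx":0,"dy":0,"dz":1,"turn":0}
    - {"fingers":-1,"dx":0,"dy":0,"dz":1,"turn":0}
    - {"fingers":-1,"dx":0,"dy":0,"dz":1,"turn":0}
    - {"fingers":-1,"dx":0,"dy":0,"dz":0.85,"turn":0}

```text
t: 30.6
eef_pos: [0.4869, 0.1409, 0.0164]
eef_rot: [-3.141, 0.0, 1.429]
force: [0.4, -0.2, -1.0]
gripper_width: 0.0233
grasp_force: 58.0
```

Emit:
arm_command:
  steps:
    - {"fingers":-1,"dx":0,"dy":0.4,"dz":0,"turn":0}
    - {"fingers":-1,"dx":0,"dy":0.4,"dz":0,"turn":0}
    - {"fingers":-1,"dx":0,"dy":0.2,"dz":0,"turn":0}
    - {"fingers":-1,"dx":0,"dy":0,"dz":0,"turn":0}
    - {"fingers":-1,"dx":0,"dy":0,"dz":0,"turn":0}

```text
t: 31.02
eef_pos: [0.5089, 0.1386, 0.0186]
eef_rot: [3.139, -0.0, 1.428]
force: [-1.0, -0.2, -0.6]
gripper_width: 0.0234
grasp_force: 58.0
```

```bash
python3 -c "
from h import *
rep();print(bot.state()['eef_rot'])"
```

```text
board mm [-22.92  49.88] z 0.0186 F board [-0.97 -0.27] -0.63 M [-0.107  0.089 -0.057] t 31.0167 0.023369750432274777
[ 3.13948016e+00 -3.95479813e-04  1.42841955e+00]
```

Emit:
arm_command:
  steps:
    - {"fingers":-1,"dx":0,"dy":0.06,"dz":0.1,"turn":0}
    - {"fingers":-1,"dx":0,"dy":0.06,"dz":0,"turn":0}
    - {"fingers":-1,"dx":0,"dy":0.06,"dz":0,"turn":0}
    - {"fingers":-1,"dx":0,"dy":0.05,"dz":0,"turn":0}

```text
t: 31.35
eef_pos: [0.5118, 0.1383, 0.0156]
eef_rot: [-3.141, 0.0, 1.429]
force: [-0.7, -0.4, 0.6]
gripper_width: 0.0234
grasp_force: 58.0
```

```bash
python3 -c "
from h import *
rep()"
```

```text
board mm [-20.02  49.84] z 0.0156 F board [-0.69 -0.52] 0.57 M [-0.067  0.454  0.01 ] t 31.35 0.023436856925402042
```

Emit:
arm_command:
  steps:
    - {"fingers":-1,"dx":0,"dy":0.03,"dz":0,"turn":0}
    - {"fingers":-1,"dx":0,"dy":0.03,"dz":0,"turn":0}
    - {"fingers":-1,"dx":0,"dy":0.03,"dz":0,"turn":0}
    - {"fingers":-1,"dx":0,"dy":0.03,"dz":0,"turn":0}

```text
t: 31.68
eef_pos: [0.5136, 0.138, 0.0153]
eef_rot: [-3.14, 0.0, 1.429]
force: [-3.2, 1.0, 0.1]
gripper_width: 0.0233
grasp_force: 58.0
```

```bash
python3 -c "
from h import *
rep()"
```

```text
board mm [-18.23  49.8 ] z 0.0153 F board [-3.3  0.6] 0.12 M [0.154 0.913 0.022] t 31.6833 0.02325328099844034
```

Emit:
arm_command:
  steps:
    - {"fingers":-1,"dx":0,"dy":0.025,"dz":0,"turn":0}
    - {"fingers":-1,"dx":0,"dy":0.025,"dz":0,"turn":0}

```text
t: 31.85
eef_pos: [0.5142, 0.1379, 0.0152]
eef_rot: [-3.139, 0.0, 1.429]
force: [-5.2, 1.7, 1.3]
gripper_width: 0.0228
grasp_force: 58.0
```

```bash
python3 -c "
from h import *
rep()"
```

```text
board mm [-17.61  49.76] z 0.0152 F board [-5.4   1.09] 1.28 M [ 0.199  1.255 -0.081] t 31.85 0.022784836128064527
```

Emit:
arm_command:
  steps:
    - {"fingers":-1,"dx":-0.03,"dy":0.02,"dz":0,"turn":0}
    - {"fingers":-1,"dx":-0.03,"dy":0.02,"dz":0,"turn":0}
    - {"fingers":-1,"dx":0,"dy":0,"dz":0,"turn":0}

```text
t: 32.1
eef_pos: [0.5142, 0.1367, 0.015]
eef_rot: [-3.138, 0.0, 1.429]
force: [-4.4, 1.3, 0.1]
gripper_width: 0.023
grasp_force: 58.0
```

```bash
python3 -c "
from h import *
rep();print(bot.state()['eef_rot'])"
```

```text
board mm [-17.4   48.57] z 0.015 F board [-4.48  0.76] 0.05 M [ 0.275  1.333 -0.066] t 32.1 0.022998693932777193
[-3.13796556e+00  6.43515771e-05  1.42859247e+00]
```

Emit:
arm_command:
  steps:
    - {"fingers":-1,"dx":0,"dy":0.025,"dz":-0.03,"turn":0}
    - {"fingers":-1,"dx":0,"dy":0,"dz":0,"turn":0}
    - {"fingers":-1,"dx":0,"dy":0,"dz":0,"turn":0}

```text
t: 32.35
eef_pos: [0.5145, 0.1366, 0.0154]
eef_rot: [-3.138, 0.0, 1.429]
force: [-5.4, 1.8, -0.5]
gripper_width: 0.023
grasp_force: 58.0
```

```bash
python3 -c "
from h import *
rep();print(bot.state()['eef_rot'])"
```

```text
board mm [-17.13  48.51] z 0.0154 F board [-5.58  1.23] -0.51 M [ 0.328  1.366 -0.084] t 32.35 0.023013588089157627
[-3.13751801e+00  2.20469743e-04  1.42858969e+00]
```

Emit:
arm_command:
  steps:
    - {"fingers":-1,"dx":0,"dy":0.035,"dz":0,"turn":0}
    - {"fingers":-1,"dx":0,"dy":0,"dz":0,"turn":0}
    - {"fingers":-1,"dx":0,"dy":0,"dz":0,"turn":0}

```text
t: 32.6
eef_pos: [0.5147, 0.1366, 0.0154]
eef_rot: [-3.137, 0.0, 1.429]
force: [-6.8, 1.3, 0.5]
gripper_width: 0.0231
grasp_force: 58.0
```

```bash
python3 -c "
from h import *
rep()"
```

```text
board mm [-16.93  48.54] z 0.0154 F board [-6.91  0.48] 0.54 M [ 0.375  1.595 -0.063] t 32.6 0.02305785516604986
```

Emit:
arm_command:
  steps:
    - {"fingers":-1,"dx":0,"dy":-0.15,"dz":0,"turn":0}
    - {"fingers":-1,"dx":0,"dy":-0.5,"dz":0,"turn":0}
    - {"fingers":-1,"dx":0,"dy":-0.35,"dz":0,"turn":0}
    - {"fingers":-1,"dx":0,"dy":0,"dz":-0.8,"turn":0}
    - {"fingers":-1,"dx":0,"dy":0,"dz":-1,"turn":0}

```text
t: 33.02
eef_pos: [0.4957, 0.139, 0.0515]
eef_rot: [-3.139, 0.001, 1.429]
force: [0.8, 0.4, -0.3]
gripper_width: 0.0231
grasp_force: 58.0
```

Emit:
arm_command:
  steps:
    - {"fingers":-1,"dx":-1,"dy":0,"dz":0,"turn":0}
    - {"fingers":-1,"dx":-1,"dy":0,"dz":0,"turn":0}
    - {"fingers":-1,"dx":-1,"dy":0,"dz":0,"turn":0}
    - {"fingers":-1,"dx":-1,"dy":0,"dz":0,"turn":0}
    - {"fingers":-1,"dx":-1,"dy":0,"dz":0,"turn":0}

```text
t: 33.43
eef_pos: [0.4836, 0.0392, 0.0527]
eef_rot: [3.139, 0.0, 1.429]
force: [0.8, -0.4, -0.8]
gripper_width: 0.0229
grasp_force: 58.0
```

Emit:
arm_command:
  steps:
    - {"fingers":-1,"dx":0,"dy":0,"dz":0,"turn":-1}
    - {"fingers":-1,"dx":0,"dy":0,"dz":0,"turn":-1}
    - {"fingers":-1,"dx":0,"dy":0,"dz":0,"turn":-1}
    - {"fingers":-1,"dx":0,"dy":0,"dz":0,"turn":-1}
    - {"fingers":-1,"dx":0,"dy":0,"dz":0,"turn":-1}

```text
t: 33.85
eef_pos: [0.4838, 0.0398, 0.0526]
eef_rot: [3.14, 0.001, 1.934]
force: [-0.1, 1.1, -0.2]
gripper_width: 0.0232
grasp_force: 58.0
```

Emit:
arm_command:
  steps:
    - {"fingers":-1,"dx":0,"dy":0,"dz":0,"turn":-1}
    - {"fingers":-1,"dx":0,"dy":0,"dz":0,"turn":-1}
    - {"fingers":-1,"dx":0,"dy":0,"dz":0,"turn":-1}
    - {"fingers":-1,"dx":0,"dy":0,"dz":0,"turn":-1}
    - {"fingers":-1,"dx":0,"dy":0,"dz":0,"turn":-1}

```text
t: 34.27
eef_pos: [0.4838, 0.0399, 0.0526]
eef_rot: [3.141, 0.002, 2.434]
force: [0.9, 0.5, -1.0]
gripper_width: 0.0228
grasp_force: 58.0
```

Emit:
arm_command:
  steps:
    - {"fingers":-1,"dx":0,"dy":0,"dz":0,"turn":-1}
    - {"fingers":-1,"dx":0,"dy":0,"dz":0,"turn":-1}
    - {"fingers":-1,"dx":0,"dy":0,"dz":0,"turn":-1}
    - {"fingers":-1,"dx":0,"dy":0,"dz":0,"turn":-1}
    - {"fingers":-1,"dx":0,"dy":0,"dz":0,"turn":-1}

```text
t: 34.68
eef_pos: [0.4838, 0.04, 0.0526]
eef_rot: [-3.141, 0.002, 2.934]
force: [0.7, 0.3, 0.3]
gripper_width: 0.023
grasp_force: 58.0
```

Emit:
arm_command:
  steps:
    - {"fingers":-1,"dx":0,"dy":0,"dz":0,"turn":-0.74}
    - {"fingers":-1,"dx":0,"dy":0,"dz":0,"turn":0}
    - {"fingers":-1,"dx":0,"dy":0,"dz":0,"turn":0}

```text
t: 34.93
eef_pos: [0.4836, 0.04, 0.0525]
eef_rot: [-3.141, 0.002, 3.001]
force: [-0.5, -0.3, -0.9]
gripper_width: 0.0231
grasp_force: 58.0
```

```bash
python3 -c "
from h import *
rep();print(bot.state()['eef_rot'])"; python3 - <<'E'
import cv2
exec(open('chk2.py').read().replace('run("pics/t9.png")','cv2.imwrite("pics/t10.png",bot.capture("top")[:,:,::-1]);run("pics/t10.png")'))
E
```

```text
board mm [-37.03 -50.96] z 0.0525 F board [-0.5  -0.39] -0.9 M [0.001 0.02  0.022] t 34.9333 0.023123928147223225
[-3.14141891e+00  1.51614236e-03  3.00058586e+00]
plate -x slope deg 0.56 at mid -2.0 rms 3.63 [-7.  -5.   2.2 -4.  -6.  -1. ]
plate -y slope deg -0.05 at mid -13.1 rms 1.53 [-14.5 -15.  -13.2 -12.8 -13.2]
rail/plate (red) slope deg 0.58 at mid 80.6 rms 0.48 [79.8 81.  80.  80.8 81.5 80.5]
stop/plate (red) slope deg 6.55 at mid 93.3 rms 2.06 [89.  90.2 90.8 96.8]
rail outer slope deg 0.66 at mid 94.4 rms 0.58 [93.  94.  94.2 94.8 95.2 94.2]
board +x slope deg 0.34 at mid 129.6 rms 0.35 [129.2 129.2 129.8 129.8 129.5 129.  129.2 129.5 130.2 130.8]
board -x slope deg 0.21 at mid -106.0 rms 1.98 [-106.8 -106.  -105.8 -105.2 -106.  -108.8 -111.2 -106.8 -103.2 -104.
 -103.8]
board -y slope deg -0.04 at mid -119.9 rms 0.92 [-119.5 -120.2 -120.5 -121.  -121.  -118.8 -120.  -120.  -120. ]
```

Numerically, the plate/rail boundary slope (0.58°) now matches the rail (0.66°), so the plate lies flush on the rail. Next is the stop press with the corrected angle.

Emit:
arm_command:
  steps:
    - {"fingers":-1,"dx":-0.9,"dy":0,"dz":0,"turn":0}
    - {"fingers":-1,"dx":-0.9,"dy":0,"dz":0,"turn":0}
    - {"fingers":-1,"dx":-0.9,"dy":0,"dz":0,"turn":0}
    - {"fingers":-1,"dx":-0.9,"dy":0,"dz":0.6,"turn":0}
    - {"fingers":-1,"dx":0,"dy":0,"dz":0.6,"turn":0}

```text
t: 35.4
eef_pos: [0.5596, 0.0291, 0.0291]
eef_rot: [-3.141, 0.007, 3.0]
force: [-0.2, -0.3, -1.5]
gripper_width: 0.0231
grasp_force: 58.0
```

Emit:
arm_command:
  steps:
    - {"fingers":-1,"dx":0,"dy":0,"dz":0.6,"turn":0}
    - {"fingers":-1,"dx":0,"dy":0,"dz":0,"turn":0}
    - {"fingers":-1,"dx":0,"dy":0.3,"dz":0,"turn":0}
    - {"fingers":-1,"dx":0,"dy":0.2,"dz":0,"turn":0}
    - {"fingers":-1,"dx":0,"dy":0,"dz":0,"turn":0}

```text
t: 35.82
eef_pos: [0.5565, 0.041, 0.017]
eef_rot: [3.141, 0.001, 3.003]
force: [-0.2, 0.4, -0.7]
gripper_width: 0.0231
grasp_force: 58.0
```

```bash
python3 -c "
from h import *
rep();print(bot.state()['eef_rot'])"
```

```text
board mm [ 35.25 -41.85] z 0.017 F board [-0.2   0.37] -0.7 M [ 0.044  0.048 -0.012] t 35.8167 0.02309042716979308
[3.14128817e+00 1.20143332e-03 3.00300615e+00]
```

Emit:
arm_command:
  steps:
    - {"fingers":-1,"dx":0,"dy":0.08,"dz":0,"turn":0}
    - {"fingers":-1,"dx":0,"dy":0.08,"dz":0,"turn":0}
    - {"fingers":-1,"dx":0,"dy":0.08,"dz":0,"turn":0}
    - {"fingers":-1,"dx":0,"dy":0.08,"dz":0,"turn":0}
    - {"fingers":-1,"dx":0,"dy":0.06,"dz":0,"turn":0}

```text
t: 36.23
eef_pos: [0.5571, 0.0477, 0.0163]
eef_rot: [-3.142, 0.0, 3.003]
force: [-0.3, 0.3, -0.5]
gripper_width: 0.0231
grasp_force: 58.0
```

```bash
python3 -c "
from h import *
rep()"
```

```text
board mm [ 35.15 -35.08] z 0.0163 F board [-0.36  0.21] -0.53 M [ 0.05  -0.031 -0.034] t 36.2333 0.023055625342993963
```

Emit:
arm_command:
  steps:
    - {"fingers":-1,"dx":0,"dy":0.05,"dz":0,"turn":0}
    - {"fingers":-1,"dx":0,"dy":0.05,"dz":0,"turn":0}
    - {"fingers":-1,"dx":0,"dy":0.05,"dz":0,"turn":0}
    - {"fingers":-1,"dx":0,"dy":0.03,"dz":0,"turn":0}

```text
t: 36.57
eef_pos: [0.5575, 0.0509, 0.0161]
eef_rot: [-3.141, -0.0, 3.003]
force: [-0.1, -2.5, 0.2]
gripper_width: 0.023
grasp_force: 58.0
```

```bash
python3 -c "
from h import *
rep()"
```

```text
board mm [ 35.19 -31.85] z 0.0161 F board [ 0.19 -2.47] 0.19 M [-0.451  0.08  -0.033] t 36.5667 0.02302008567085663
```

Emit:
arm_command:
  steps:
    - {"fingers":-1,"dx":0,"dy":0.03,"dz":0,"turn":0}
    - {"fingers":-1,"dx":0,"dy":0.03,"dz":0,"turn":0}
    - {"fingers":-1,"dx":0,"dy":0,"dz":0,"turn":0}

```text
t: 36.82
eef_pos: [0.5577, 0.0519, 0.0162]
eef_rot: [-3.141, -0.0, 3.003]
force: [-0.7, -3.0, -0.2]
gripper_width: 0.0233
grasp_force: 58.0
```

```bash
python3 -c "
from h import *
rep()"
```

```text
board mm [ 35.3  -30.89] z 0.0162 F board [-0.32 -3.03] -0.2 M [-0.673  0.155 -0.042] t 36.8167 0.023284182742039722
```

Emit:
arm_command:
  steps:
    - {"fingers":-1,"dx":0,"dy":0.03,"dz":0,"turn":0}
    - {"fingers":-1,"dx":0,"dy":0.02,"dz":0,"turn":0}
    - {"fingers":-1,"dx":0,"dy":0,"dz":0,"turn":0}

```text
t: 37.07
eef_pos: [0.5578, 0.0524, 0.0163]
eef_rot: [-3.14, 0.0, 3.003]
force: [-1.4, -6.0, 1.7]
gripper_width: 0.0234
grasp_force: 58.0
```

```bash
python3 -c "
from h import *
rep()"
```

```text
board mm [ 35.35 -30.37] z 0.0163 F board [-0.72 -6.13] 1.73 M [-1.219  0.296 -0.086] t 37.0667 0.023443462655633185
```

Emit:
arm_command:
  steps:
    - {"fingers":-1,"dx":0,"dy":0.025,"dz":0,"turn":0}
    - {"fingers":-1,"dx":0,"dy":0,"dz":0,"turn":0}
    - {"fingers":-1,"dx":0,"dy":0,"dz":0,"turn":0}

```text
t: 37.32
eef_pos: [0.5579, 0.0525, 0.0163]
eef_rot: [-3.14, 0.0, 3.003]
force: [-1.8, -6.2, 0.6]
gripper_width: 0.0232
grasp_force: 58.0
```

```bash
python3 -c "
from h import *
rep()"
```

```text
board mm [ 35.43 -30.2 ] z 0.0163 F board [-1.06 -6.36] 0.56 M [-1.442  0.289 -0.068] t 37.3167 0.023200677887988373
```

Emit:
arm_command:
  steps:
    - {"fingers":-1,"dx":0,"dy":0.015,"dz":0,"turn":0}
    - {"fingers":-1,"dx":0,"dy":0,"dz":0,"turn":0}
    - {"fingers":-1,"dx":0,"dy":0,"dz":0,"turn":0}

```text
t: 37.57
eef_pos: [0.5579, 0.0526, 0.0163]
eef_rot: [-3.139, 0.0, 3.003]
force: [-2.4, -7.7, 1.9]
gripper_width: 0.0233
grasp_force: 58.0
```

```bash
python3 -c "
from h import *
rep()"
```

```text
board mm [ 35.42 -30.11] z 0.0163 F board [-1.52 -7.87] 1.95 M [-1.548  0.359 -0.133] t 37.5667 0.023337685822310696
```

Emit:
arm_command:
  steps:
    - {"fingers":-1,"dx":0,"dy":-0.15,"dz":0,"turn":0}
    - {"fingers":-1,"dx":0,"dy":-0.6,"dz":0,"turn":0}
    - {"fingers":-1,"dx":0,"dy":-1,"dz":-0.2,"turn":0}
    - {"fingers":-1,"dx":0,"dy":-1,"dz":-0.8,"turn":0}
    - {"fingers":-1,"dx":0,"dy":-1,"dz":-1,"turn":0}

```text
t: 37.98
eef_pos: [0.5459, -0.0204, 0.055]
eef_rot: [3.14, -0.004, 3.003]
force: [0.2, 0.0, -0.2]
gripper_width: 0.0233
grasp_force: 58.0
```

Emit:
arm_command:
  steps:
    - {"fingers":-1,"dx":0,"dy":-1,"dz":-1,"turn":0}
    - {"fingers":-1,"dx":0,"dy":-1,"dz":-1,"turn":0}
    - {"fingers":-1,"dx":0,"dy":-1,"dz":-0.9,"turn":0}

```text
t: 38.23
eef_pos: [0.5392, -0.0806, 0.1153]
eef_rot: [3.141, 0.001, 3.003]
force: [-0.2, -0.2, -0.5]
gripper_width: 0.0234
grasp_force: 58.0
```

Emit:
arm_command:
  steps:
    - {"fingers":-1,"dx":0,"dy":0,"dz":0,"turn":0.88}
    - {"fingers":-1,"dx":0,"dy":0,"dz":0,"turn":0.88}
    - {"fingers":-1,"dx":0,"dy":0,"dz":0,"turn":0.88}
    - {"fingers":-1,"dx":0,"dy":0,"dz":0,"turn":0.88}
    - {"fingers":-1,"dx":0,"dy":0,"dz":0,"turn":0.88}

```text
t: 38.65
eef_pos: [0.5392, -0.0798, 0.1141]
eef_rot: [3.141, -0.0, 2.558]
force: [-1.0, -1.0, -0.7]
gripper_width: 0.0231
grasp_force: 58.0
```

Emit:
arm_command:
  steps:
    - {"fingers":-1,"dx":0,"dy":0,"dz":0,"turn":0.87}
    - {"fingers":-1,"dx":0,"dy":0,"dz":0,"turn":0.87}
    - {"fingers":-1,"dx":0,"dy":0,"dz":0,"turn":0.87}

```text
t: 38.9
eef_pos: [0.5392, -0.0796, 0.114]
eef_rot: [3.141, -0.001, 2.297]
force: [0.1, -0.6, -2.2]
gripper_width: 0.0232
grasp_force: 58.0
```

Emit:
arm_command:
  steps:
    - {"fingers":-1,"dx":-0.65,"dy":-0.93,"dz":0,"turn":0}
    - {"fingers":-1,"dx":-0.65,"dy":-0.93,"dz":0,"turn":0}
    - {"fingers":-1,"dx":-0.65,"dy":-0.93,"dz":0,"turn":0}
    - {"fingers":-1,"dx":-0.65,"dy":-0.93,"dz":0,"turn":0}
    - {"fingers":-1,"dx":-0.65,"dy":-0.93,"dz":0,"turn":0}

```text
t: 39.32
eef_pos: [0.5131, -0.191, 0.114]
eef_rot: [3.141, -0.0, 2.302]
force: [0.2, 0.2, -0.7]
gripper_width: 0.0232
grasp_force: 58.0
```

Emit:
arm_command:
  steps:
    - {"fingers":-1,"dx":-0.65,"dy":-0.93,"dz":0,"turn":0}
    - {"fingers":-1,"dx":-0.65,"dy":-0.93,"dz":0,"turn":0}
    - {"fingers":-1,"dx":-0.65,"dy":-0.93,"dz":0,"turn":0}
    - {"fingers":-1,"dx":-0.65,"dy":-0.93,"dz":0,"turn":0}
    - {"fingers":-1,"dx":-0.65,"dy":-0.93,"dz":0,"turn":0}

```text
t: 39.73
eef_pos: [0.4871, -0.3016, 0.114]
eef_rot: [3.141, -0.0, 2.302]
force: [0.1, -0.2, -1.3]
gripper_width: 0.0231
grasp_force: 58.0
```

Emit:
arm_command:
  steps:
    - {"fingers":-1,"dx":-0.65,"dy":-0.93,"dz":0,"turn":0}
    - {"fingers":-1,"dx":-0.65,"dy":-0.93,"dz":0,"turn":0}
    - {"fingers":-1,"dx":-0.65,"dy":-0.93,"dz":0,"turn":0}
    - {"fingers":-1,"dx":0,"dy":0,"dz":0,"turn":0}
    - {"fingers":-1,"dx":0,"dy":0,"dz":0,"turn":0}

```text
t: 40.15
eef_pos: [0.4715, -0.3679, 0.1137]
eef_rot: [3.141, -0.001, 2.299]
force: [0.4, 0.6, 0.4]
gripper_width: 0.0229
grasp_force: 58.0
```

```bash
python3 - <<'E'
import cv2
exec(open('chk2.py').read().replace('run("pics/t9.png")','cv2.imwrite("pics/t11.png",bot.capture("top")[:,:,::-1]);run("pics/t11.png")'))
s=bot.state();print(s['eef_pos'],s['eef_rot'],s['force'])
E
```

```text
plate -x slope deg 0.27 at mid 0.3 rms 0.31 [0.5 0.  0.2 0.8 0.  1. ]
plate -y slope deg -0.40 at mid -12.2 rms 0.34 [-12.5 -12.5 -12.  -11.8 -12.5]
rail/plate (red) slope deg 0.29 at mid 80.5 rms 0.46 [79.8 81.  80.  80.8 80.8 80.2]
stop/plate (red) slope deg 0.38 at mid 97.3 rms 0.36 [96.5 96.8 97.5 97.8]
rail outer slope deg 0.58 at mid 94.4 rms 0.58 [93.8 94.2 94.2 94.8 95.2 94.2]
board +x slope deg 0.40 at mid 129.4 rms 0.36 [129.2 129.2 129.8 129.2 129.2 129.  129.2 129.5 130.2 130.8]
board -x slope deg 0.57 at mid -105.0 rms 0.32 [-106.8 -106.  -106.2 -105.8 -105.5 -105.2 -104.5 -104.2 -104.2 -104.
 -103.8]
board -y slope deg -0.47 at mid -119.3 rms 0.47 [-119.2 -119.  -119.2 -118.5 -119.8 -119.8 -120.  -120.  -120. ]
[ 0.47170504 -0.36672487  0.11373581] [ 3.14060203e+00 -1.04582657e-03  2.30053647e+00] [ 0.22132739  0.08545756 -0.36118984]
```

The plate's rotation now matches the board within about 0.2°, and both edges sit where the bars are. Now I'll set the stamp down at its original place.

Emit:
arm_command:
  steps:
    - {"fingers":-1,"dx":-0.08,"dy":0,"dz":1,"turn":0}
    - {"fingers":-1,"dx":0,"dy":0,"dz":1,"turn":0}
    - {"fingers":-1,"dx":0,"dy":0,"dz":1,"turn":0}
    - {"fingers":-1,"dx":0,"dy":0,"dz":1,"turn":0}
    - {"fingers":-1,"dx":0,"dy":0,"dz":0.8,"turn":0}

```text
t: 40.62
eef_pos: [0.4731, -0.366, 0.0167]
eef_rot: [3.141, -0.002, 2.303]
force: [-0.1, -0.5, -0.3]
gripper_width: 0.0229
grasp_force: 58.0
```

Emit:
arm_command:
  steps:
    - {"fingers":-1,"dx":0,"dy":0,"dz":0.3,"turn":0}
    - {"fingers":-1,"dx":0,"dy":0,"dz":0,"turn":0}
    - {"fingers":-1,"dx":0,"dy":0,"dz":0,"turn":0}
    - {"fingers":-1,"dx":0,"dy":0,"dz":0,"turn":0}

```text
t: 40.95
eef_pos: [0.4741, -0.3684, 0.0134]
eef_rot: [3.141, 0.002, 2.302]
force: [0.5, 0.4, -0.3]
gripper_width: 0.0232
grasp_force: 58.0
```

Emit:
arm_command:
  steps:
    - {"fingers":-1,"dx":0,"dy":0,"dz":0.2,"turn":0}
    - {"fingers":-1,"dx":0,"dy":0,"dz":0.1,"turn":0}
    - {"fingers":-1,"dx":0,"dy":0,"dz":0,"turn":0}
    - {"fingers":-1,"dx":0,"dy":0,"dz":0,"turn":0}

```text
t: 41.28
eef_pos: [0.4732, -0.3681, 0.0063]
eef_rot: [-3.142, 0.0, 2.302]
force: [-1.3, 1.0, 0.2]
gripper_width: 0.0229
grasp_force: 58.0
```

Emit:
arm_command:
  steps:
    - {"fingers":-1,"dx":0,"dy":0,"dz":0.04,"turn":0}
    - {"fingers":-1,"dx":0,"dy":0,"dz":0,"turn":0}
    - {"fingers":-1,"dx":0,"dy":0,"dz":0,"turn":0}

```text
t: 41.53
eef_pos: [0.4734, -0.3683, 0.0056]
eef_rot: [3.142, 0.001, 2.302]
force: [0.5, 0.1, 1.2]
gripper_width: 0.0229
grasp_force: 58.0
```

Emit:
arm_command:
  steps:
    - {"fingers":-1,"dx":0,"dy":0,"dz":0.03,"turn":0}
    - {"fingers":-1,"dx":0,"dy":0,"dz":0,"turn":0}
    - {"fingers":-1,"dx":0,"dy":0,"dz":0,"turn":0}

```text
t: 41.78
eef_pos: [0.4736, -0.3684, 0.0054]
eef_rot: [3.142, 0.001, 2.302]
force: [-0.1, 0.8, 6.3]
gripper_width: 0.0233
grasp_force: 58.0
```

Firm contact with the table; I'll release, rise and check.

Emit:
arm_command:
  steps:
    - {"fingers":-1,"dx":0,"dy":0,"dz":-0.02,"turn":0}
    - {"fingers":0.2,"dx":0,"dy":0,"dz":0,"turn":0}
    - {"fingers":0.2,"dx":0,"dy":0,"dz":0,"turn":0}
    - {"fingers":0.2,"dx":0,"dy":0,"dz":0,"turn":0}
    - {"fingers":0.2,"dx":0,"dy":0,"dz":0,"turn":0}

```text
t: 42.2
eef_pos: [0.4728, -0.3677, 0.0047]
eef_rot: [-3.142, -0.001, 2.302]
force: [-0.5, 0.3, 0.2]
gripper_width: 0.0452
grasp_force: 0.0
```

Emit:
arm_command:
  steps:
    - {"fingers":0.2,"dx":0,"dy":0,"dz":0,"turn":0}
    - {"fingers":0.2,"dx":0,"dy":0,"dz":-0.4,"turn":0}
    - {"fingers":0.2,"dx":0,"dy":0,"dz":-1,"turn":0}
    - {"fingers":0.2,"dx":0,"dy":0,"dz":-1,"turn":0}
    - {"fingers":0.2,"dx":0,"dy":0,"dz":-1,"turn":0}

```text
t: 42.62
eef_pos: [0.473, -0.3679, 0.0742]
eef_rot: [3.142, -0.001, 2.302]
force: [-0.1, 0.4, -0.3]
gripper_width: 0.0558
grasp_force: 0.0
```

Emit:
arm_command:
  steps:
    - {"fingers":0.2,"dx":0,"dy":0,"dz":-1,"turn":0}
    - {"fingers":0.2,"dx":0,"dy":0,"dz":-1,"turn":0}
    - {"fingers":0.2,"dx":1,"dy":0,"dz":0,"turn":0}
    - {"fingers":0.2,"dx":1,"dy":0,"dz":0,"turn":0}
    - {"fingers":0.2,"dx":1,"dy":0,"dz":0,"turn":0}

```text
t: 43.03
eef_pos: [0.4329, -0.3232, 0.1141]
eef_rot: [-3.142, 0.001, 2.302]
force: [0.0, -0.2, 0.1]
gripper_width: 0.0557
grasp_force: 0.0
```

```bash
python3 - <<'E'
from h import *
import cv2
im=bot.capture("scene")[:,:,::-1];cv2.imwrite("pics/s12.png",im)
s=bot.state();print(s['eef_pos'],s['gripper_width'],s['force'])
old=cv2.resize(cv2.imread("pics/scene0.png"),(512,384),interpolation=cv2.INTER_AREA)
# pusher and bystander patches, compared with the first picture
for n,(x,y,w,h) in {"pusher":(266,220,32,42),"dark1":(222,198,30,38),"dark3":(282,190,24,35),"tin":(298,190,26,22)}.items():
    r=cv2.matchTemplate(im[y-15:y+h+15,x-15:x+w+15],old[y:y+h,x:x+w],cv2.TM_CCOEFF_NORMED);_,m,_,l=cv2.minMaxLoc(r);print(n,round(m,2),"shift px",l[0]-15,l[1]-15)
E
```

```text
[ 0.43010259 -0.31941527  0.11357361] 0.05580104177330262 [-2.29466452  3.68554414 -1.27404453]
pusher 0.42 shift px 0 0
dark1 0.7 shift px 0 0
dark3 0.94 shift px 0 0
tin 1.0 shift px 0 0
```

Emit:
arm_command:
  steps:
    - {"fingers":0.2,"dx":1,"dy":0,"dz":-1,"turn":0}
    - {"fingers":0.2,"dx":1,"dy":0,"dz":-1,"turn":0}
    - {"fingers":0.2,"dx":1,"dy":-1,"dz":0,"turn":0}
    - {"fingers":0.2,"dx":1,"dy":-1,"dz":0,"turn":0}
    - {"fingers":0.2,"dx":1,"dy":0,"dz":0,"turn":0}

```text
t: 43.5
eef_pos: [0.3349, -0.277, 0.1541]
eef_rot: [-3.14, 0.002, 2.301]
force: [0.3, -0.3, -0.3]
gripper_width: 0.0557
grasp_force: 0.0
```

Emit:
arm_command:
  steps:
    - {"fingers":0.2,"dx":1,"dy":0,"dz":0,"turn":0}
    - {"fingers":0.2,"dx":1,"dy":0,"dz":0,"turn":0}
    - {"fingers":0.2,"dx":1,"dy":0,"dz":0,"turn":0}
    - {"fingers":0.2,"dx":1,"dy":0,"dz":0,"turn":0}
    - {"fingers":0.2,"dx":0,"dy":0,"dz":0,"turn":0}

```text
t: 43.92
eef_pos: [0.2814, -0.2136, 0.1533]
eef_rot: [3.142, -0.002, 2.302]
force: [0.8, 0.3, 0.1]
gripper_width: 0.0557
grasp_force: 0.0
```

```bash
cat > c3.py <<'E'
from h import *
import cv2
S=bot.capture("scene")[:,:,::-1].copy();T=bot.capture("top")[:,:,::-1].copy()
cv2.imwrite("pics/s13.png",S);cv2.imwrite("pics/t13.png",T)
print(bot.state()['eef_pos'])
oS=cv2.resize(cv2.imread("pics/scene0.png"),(512,384),interpolation=cv2.INTER_AREA);oT=cv2.imread("pics/top_raw.png")
for n,o,im,(x,y,w,h) in [("pusher",oS,S,(266,220,32,42)),("dark1",oS,S,(222,198,30,38)),("dark3",oS,S,(282,190,24,35)),("pusherT",oT,T,(324,207,26,26)),("dark1T",oT,T,(277,214,20,20)),("dark3T",oT,T,(293,164,20,20))]:
    r=cv2.matchTemplate(im[y-12:y+h+12,x-12:x+w+12],o[y:y+h,x:x+w],cv2.TM_CCOEFF_NORMED);_,m,_,l=cv2.minMaxLoc(r);print(n,round(m,2),"shift px",l[0]-12,l[1]-12)
E
python3 c3.py
```

```text
[ 0.28360698 -0.21671544  0.15393323]
pusher 0.95 shift px 0 -1
dark1 0.83 shift px 0 0
dark3 1.0 shift px 0 0
pusherT 0.94 shift px -1 -1
dark1T 0.76 shift px 0 0
dark3T 1.0 shift px 0 0
```

```bash
python3 -c "
from station import bot
print(bot.sign_off())"
```

```text
the job is handed in; nothing more can be done
None
```

The job is handed in: the plate lies in the corner against rail and stop, each pressed with about 7 N (slide force about 2 N), after a first press left it turned about 1.5° and I redid both. By the last camera check its angle matches the board's to about 0.2°, any remaining gap being too small to see; the stamp is back upright within about 3 mm of its place, and the other stamps and the tin did not move.

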